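# Ready the print cell: load the tile feeder, stow the tools, set the spool

## Task

Get the printing desk ready for the next batch: load all the white blank tiles on the table into the sprung feeder, pressing each one down until both catches have snapped over it, and when they are all in press the feeder's start button fully home. Lay the scraper and the L-shaped wrench flat in their own cut-outs in the tool tray, and push the filament spool, keeping it flat on the table, squarely onto its round mark. Leave everything else on the desk where it is.

Things in the scene. Friction and masses are not known exactly. Their poses are not given: they have to be found in the camera images.
- feeder: Tile feeder: open stack magazine, fixed. Origin: centre of underside; x along the tiles it holds. Base 150 (x) x 110 (y) x 15 mm plus a tongue on +y out to y = 110 mm with the start button. Four corner guides 111 mm tall form an upright well 94 x 60 mm; their tops flare out 6 mm all round up to 123 mm height. The well's y sides are open in the middle 50 mm down to the base. Behind each end catch: a block 90 mm tall.
- mouth (a point): Well's centre line at the height of the catches' flat undersides, 85 mm above the table; feeder's axes. At each x end an 18 mm wide sprung steel catch points in to 40 mm from the centre (overhangs a tile's end by 5 mm) with a steep ramp above it, reaching 48 mm from the centre 20 mm higher. A tile laid in the mouth rests on the ramps, its underside about 13 mm above this point.
- catch (a point): Tip of the +x catch, on its underside. Pressed at its middle (10 to 20 N), a tile spreads the catches; they snap over once its top is below this height: press the top about 4 mm below, let go. The spring (4.5 to 8 N) then holds the tile up against the catches, underside 12 mm below mouth; tiles loaded earlier lie 12 mm lower each.
- follower (a joint): How far the feeder's spring follower (flat plate filling the well) is pressed down, in m: 0 when empty, its top then 2 mm below mouth; about 0.010 with one tile under the catches, 0.012 more for each further one; stops at 0.058.
- start (a joint): Feeder's round start button: 0 out, 0.006 m fully pressed (about 5 N); springs back.
- start_top (a point): Centre of the top face of the start button (28 mm across), which is pressed straight down; on the feeder's tongue, 85 mm to the +y side of the feeder's centre.
- scraper: Print scraper lying flat, T-shaped from above, 130 mm long. Origin: underside, middle of its length, on its centre line; x towards the blade. Black handle 24 mm wide and 20 mm thick from x = -65 to +15 mm; steel blade 56 mm wide and 6 mm thick from x = +15 to +65 mm. 90 g.
- wrench: L-shaped steel bed wrench lying flat. Origin: underside of the long leg, middle of its length; long leg 130 mm along x (-65 to +65), 22 mm wide and 22 mm thick; at its +x end a short leg 22 mm wide and 10 mm thick reaches to y = +54 mm. 100 to 160 g.
- tray: Fixed shadow-cut tool tray, 170 (x) x 170 (y) x 16 mm, grey with a black floor 6 mm above the table. Two cavities 10 mm deep, each with one tool's outline plus 2.5 mm all round. Origin: centre of its underside.
- cut_scraper (a point): Floor of the T-shaped cavity; the seated scraper's origin lies here. Cavity on the tray's +y side, its axes parallel to the tray's (blade towards tray +x).
- cut_wrench (a point): Floor of the L-shaped cavity; the seated wrench's origin lies here. Its axes are parallel to the tray's (short leg at the tray's +x end, pointing to tray +y).
- spool: Filament spool lying flat, 140 mm across and 50 mm tall, white flanges, blue filament, hub closed by a grey cap; 0.3 to 0.6 kg. Origin: centre of its underside. Too wide to grip: it is pushed.
- mark: Spool's place on the table: a white disc 142 mm across with a black rim, printed flat on the table. Origin: its centre.
- blank1: Blank tile: plain white plate 90 (x) x 56 (y) x 12 mm, 80 g, lying flat on the table; two to four of the four are present, all alike. Origin: centre of its underside.
- blank2: Blank tile: plain white plate 90 (x) x 56 (y) x 12 mm, 80 g, lying flat on the table; two to four of the four are present, all alike. Origin: centre of its underside.
- blank3: Blank tile: plain white plate 90 (x) x 56 (y) x 12 mm, 80 g, lying flat on the table; two to four of the four are present, all alike. Origin: centre of its underside.
- blank4: Blank tile: plain white plate 90 (x) x 56 (y) x 12 mm, 80 g, lying flat on the table; two to four of the four are present, all alike. Origin: centre of its underside.
- glue: Bystander: white glue stick, 32 mm across, 95 mm tall; origin at its underside. Leave it alone.
- cleaner: Bystander: cleaner bottle, 56 mm across, 150 mm tall; origin at its underside. Leave it alone.
- drone: Bystander: green printed drone frame, 185 mm across, 19 mm high; origin at its underside. Leave it alone.
- motor_mount: Bystander: green printed drone arm, 100 mm long, 16 mm high; origin at its underside. Leave it alone.
- nozzle_box: Bystander: small open black box, 70 x 50 x 25 mm; origin at its underside. Leave it alone.
- clamp: Bystander: small black clamp, 50 x 40 x 20 mm; origin at its underside. Leave it alone.
- mug: Bystander: white mug, 76 mm across, 90 mm tall; origin at its underside. Leave it alone.
Mind the look-alikes: they are no part of the job. What is shaped like the scraper but brown or purple is not meant.

How it is judged (in metres and radians):
On the way, in this order (a step that is already met when the one before it is completed fails the run):
1. every blank tile is in the feeder under its catches (z of each of blank1, blank2, blank3, blank4 in the frame of mouth below -0.01 m and horizontal distance between each of blank1, blank2, blank3, blank4 and mouth below 0.008 m and angle between the z axis of each of blank1, blank2, blank3, blank4 and the z axis of feeder, either way round below 0.1 rad), for 0.3 s.
2. the start button is pressed fully (value of joint start above 0.0045 m), for 0.02 s.
At the end, for the whole second after the job is handed in: Every tile present lies flat in the feeder, underside at least 10 mm below the catches and within 8 mm of the centre line; scraper and wrench seated in their own cut-outs (origin within 6.5 mm, flat); spool flat on the table within 20 mm of its mark's centre; all at rest (all of step 1 and linear speed of each of blank1, blank2, blank3, blank4, scraper, wrench, spool below 0.02 m/s and distance between scraper and cut_scraper below 0.0065 m and angle between the x axis of each of scraper, wrench and the x axis of tray, either way round below 0.1 rad and angle between the z axis of each of scraper, wrench and the z axis of tray, either way round below 0.1 rad and distance between wrench and cut_wrench below 0.0065 m and horizontal distance between spool and mark below 0.02 m and angle between spool's own z axis and vertical below 0.1 rad); the robot touches nothing.
It fails at once if a bystander is moved more than 30 mm (distance of any of glue, cleaner, drone, motor_mount, nozzle_box, clamp, mug from where it was at the start of the episode above 0.03 m).
It fails at once if the spool is lifted off the table or tipped (height (world z) of spool above 0.02 m or angle between spool's own z axis and vertical above 0.4 rad).
Of blank1, blank2, blank3, blank4 only 2 to 4 are there at a start; the rules pass over those that are not, and their reading is None.
At some moment in a run one of spool, scraper, wrench, blank1, blank2, blank3, blank4 may be knocked a few centimetres aside while the robot is not near it.
Once in a run the grip may slacken for a moment while it holds something.
It also fails if it takes over 210 s, if anything falls off the work surface, if the arm or the gripper's body presses on something with over 40 N, if the wrist force passes 120 N, or if a joint passes its speed limit or range.

## Robot

A 6-joint arm with a two-finger parallel gripper is mounted at the origin on the work surface. World frame = base frame: x ahead of the robot, y to its left, z up, the work surface at z = 0. Lengths are in mm, angles in rad, forces in N, time in s.
With the tool pointing down it reaches from about 300 to 875 mm from the base axis. Payload 6.4 kg.
Tool frame: the origin (TCP) lies at the very end of the fingers, on their centre line; the grasp point (between the pads) lies 19 mm behind it; z points along the fingers, y is the line along which they close (so a half turn about z gives the same grasp; the last joint's range is limited). The gripper opens to 88 mm and grips with 3 to 60 N. Pads are 18 mm wide; open, the fingers measure 123 mm over their backs; the gripper's body (75 mm by 187 mm) begins 45 mm behind the grasp point.
Start: joints at [0.936, 0.181, 1.607, -0, 1.354, -0.206], TCP at [239.064, 522.962, 215.414] pointing down, gripper open.
Joint ranges: [-2.99, 2.99], [-0.89, 2.07], [0.3, 2.58], [-1.14, 4.28], [0, 2.63], [-3.12, 3.12]. Speed limits (rad/s): [2.57, 2.57, 3.01, 3.14, 3.14, 3.14].

## Interface

Orientations are given as a unit quaternion [w, x, y, z].
In Python, from rig import manip gives the robot as it stands.
- The arm moves only by the tool move_arm, never from a script. Its argument "increments" is a list of rows, each a list of 7 numbers: the turn, a rotation vector about the tool's x, y, z in units of 4 degrees (1.0 is 4 degrees), then the shift along the tool's x, y, z in units of 80 cm (1.0 is 80 cm), then the opening, from -1 (shut) to 1 (fully open), so that 0 is half open. In form: [[rx, ry, rz, dx, dy, dz, grip], ...]. A call has 1 to 12 rows; each row shifts and turns the commanded pose from where the row before left it, along the tool's axes as they then stand; what a row does not reach is not made up. A row lasts 1/10 s, in which the tool goes at most 50 mm and 8.59 degrees, less where a joint would pass 70% of its speed; a pose out of reach is approached as far as the arm can. A call with a number of a shift or a turn outside -1 to 1 is refused whole. A call with a gripper value outside its range is refused whole. The fingers move at their own pace and stop on an object; "force" is the grip in N (left out, the last holds). Time passes only in rows, so rows that do not move let the fingers close. It gives the time, the measured TCP pose, the force, the opening and the grip force at its end, in the units of the state.
- manip.get_obs(): the state, without advancing time (a new reading comes with each control period).
- manip.get_image(name): name is "scene" or "top"; returns the picture (480x640x3 uint8, red, green, blue); there is no depth.
- manip.calibration(name): a dict with "vertical_fov" (degrees; the focal length in pixels is half the picture's height over the tangent of half this angle, whatever the lens; pixels are square), "cx", "cy" (the principal point, pixels), "k1" (the pictures are not rectified: a ray, as slopes to the right and down, at radius r is drawn at 1 + k1 r^2 times it, then the intrinsics apply), "R" (3x3) and "t" (3): a world point X has camera coordinates R X + t. Camera axes: x right, y down, z forward; pixel columns grow to the right and rows downward; lengths in mm; the calibration is good to about 2 mm. A picture is of the moment at which its call begins. calibration takes no time and is no camera call.
- manip.sign_off(): hands the job in; it is judged then, once.
The state is a dict: "time": time; "qpos": joint angles; "joint_velocities": joint speeds; "effort": joint torques, N m; "tcp_pos": TCP position; "ee_rot": TCP orientation; "wrist_force": force on the tool from outside, world axes, zero at the start; "moment": the same for the moment, N m; "width": opening from 0.0 (shut) to 1.0 (fully open); "gripper_force": force on a finger pad.
Only numpy, scipy, OpenCV 4.12 (cv2) and the standard library are available. Lean on these libraries where they do the work, as an engineer would, in place of code of your own. Each camera call takes 0.05 s, during which the arm holds its last target. There are 200 camera calls.

## Working session

There is one attempt and no reset: what is moved stays moved. The work goes in short steps, Python scripts to look and compute and a tool call to move; the robot and the scene stay as the last step left them, time stands still between calls to the robot, and variables do not carry over. Pictures are saved under pics/ and viewed, at most 14 in all, crops included, and the job is handed in when it is done.

Besides the shell and the picture viewer there is one more tool, called after "Call:" as a command line: name --pt "numbers of a row" for each row, then --argument value for the rest. move_arm: Moves the arm, as the interface text tells. Shifts and turns lie within -1 to 1; 1 stands for 80 cm of shift or 4 degrees of turn. Its arguments: {"type":"object","properties":{"increments":{"type":"array"},"force":{"type":"number"}},"required":["increments"]}

```bash
mkdir -p pics; ls
cat > h.py <<'E'
import numpy as np, cv2
from rig import manip
def save(name,f):
    im=manip.get_image(name); cv2.imwrite(f'pics/{f}.png',cv2.cvtColor(im,cv2.COLOR_RGB2BGR)); return im
def proj(name,X):
    c=manip.calibration(name);f=240/np.tan(np.radians(c['vertical_fov'])/2)
    p=np.atleast_2d(X)@np.array(c['R']).T+np.array(c['t']);s=p[:,:2]/p[:,2:]
    s=s*(1+c['k1']*(s**2).sum(1,keepdims=True));return s*f+[c['cx'],c['cy']]
def ray(name,uv):
    c=manip.calibration(name);f=240/np.tan(np.radians(c['vertical_fov'])/2)
    K=np.array([[f,0,c['cx']],[0,f,c['cy']],[0,0,1]])
    s=cv2.undistortPoints(np.array(uv,float).reshape(-1,1,2),K,np.array([c['k1'],0,0,0,0.]),).reshape(-1,2)
    R=np.array(c['R']);t=np.array(c['t'])
    return -R.T@t, np.c_[s,np.ones(len(s))]@R
def onz(name,uv,z):
    o,d=ray(name,uv); return o+d*((z-o[2])/d[:,2])[:,None]
def tri(n1,a,n2,b):
    o1,d1=ray(n1,a);o2,d2=ray(n2,b);out=[]
    for p,q in zip(d1,d2):
        s=np.linalg.lstsq(np.c_[p,-q],o2-o1,rcond=None)[0];x,y=o1+p*s[0],o2+q*s[1];out.append(np.r_[(x+y)/2,np.linalg.norm(x-y)])
    return np.array(out)
E
python3 - <<'E'
from h import *
np.set_printoptions(precision=3,suppress=True)
for n in('scene','top'):
    save(n,n+'0');print(n,manip.calibration(n))
print(manip.get_obs())
E
```

```text
pics
scene {'vertical_fov': 57.03018806818806, 'cx': 318.57230068592776, 'cy': 236.42256207682252, 'k1': -0.010431114618856051, 'R': array([[ 0.405,  0.914, -0.015],
       [ 0.606, -0.281, -0.744],
       [-0.684,  0.292, -0.668]]), 't': array([-137.365, -288.686, 1615.883])}
top {'vertical_fov': 44.176120970613894, 'cx': 308.7129383672459, 'cy': 228.041599163663, 'k1': -0.07773204552750758, 'R': array([[-0.011, -1.   ,  0.005],
       [-0.995,  0.01 , -0.103],
       [ 0.103, -0.006, -0.995]]), 't': array([ -89.907,  567.275, 1397.845])}
{'time': 0.1, 'qpos': array([ 0.936,  0.181,  1.608, -0.   ,  1.354, -0.206]), 'joint_velocities': array([-0.001, -0.001, -0.003,  0.001, -0.   ,  0.001]), 'effort': array([  0.   , -43.481, -34.27 ,   0.07 ,   0.034,   0.   ]), 'tcp_pos': array([238.757, 522.537, 214.631]), 'ee_rot': array([-0.   ,  0.213,  0.977, -0.001]), 'wrist_force': array([0.739, 0.348, 0.654]), 'moment': array([-0.009, -0.008, -0.004]), 'gripper_force': 0.0, 'width': 0.9947393289703521}
```

View pics/top0.png

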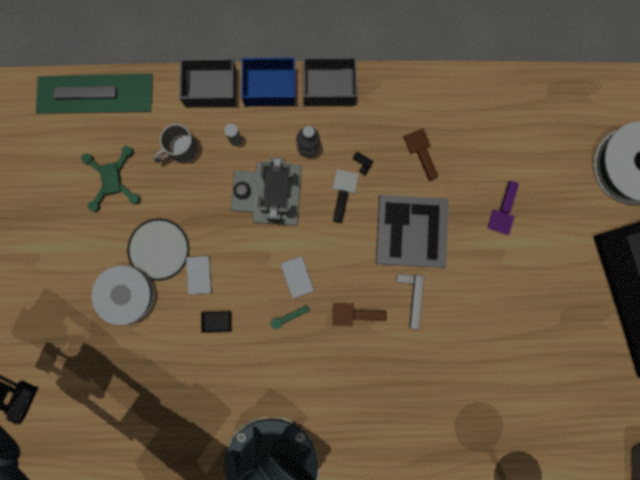

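View pics/scene0.png

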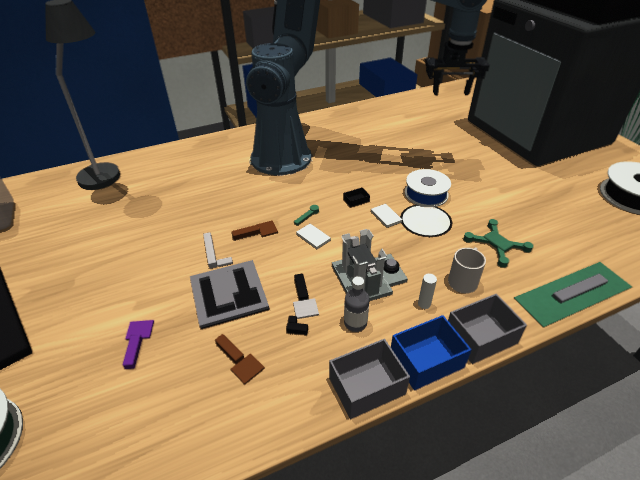

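Top: tiles at (199,275) and (297,277), with only two visible. Feeder at (277,192), button at (242,190). The scraper with the black handle is at (343,195), tray (412,231), wrench (415,302), spool (122,295) and mark (158,249). The brown and purple scrapers are look-alikes. Scene confirms the same layout.

```bash
cat >> h.py <<'E'
def crop(f,x0,y0,x1,y1,k,out,grid=10):
    im=cv2.imread(f'pics/{f}.png')[y0:y1,x0:x1]; im=cv2.resize(im,None,fx=k,fy=k,interpolation=cv2.INTER_CUBIC)
    im=cv2.convertScaleAbs(im,alpha=1.5,beta=15)
    for x in range(-(-x0//grid)*grid,x1,grid):
        X=int((x-x0+.5)*k); cv2.line(im,(X,0),(X,5 if x%50 else 14),(0,0,255),1)
        if x%20==0: cv2.putText(im,str(x),(X-10,24),0,.38,(0,0,255),1)
    for y in range(-(-y0//grid)*grid,y1,grid):
        Y=int((y-y0+.5)*k); cv2.line(im,(0,Y),(5,Y),(0,0,255),1)
        if y%20==0: cv2.putText(im,str(y),(8,Y+4),0,.38,(0,0,255),1)
    cv2.imwrite(f'pics/{out}.png',im)
E
python3 - <<'E'
from h import *
crop('top0',325,165,460,335,3.5,'c1')
crop('top0',185,145,325,305,3.7,'c2')
crop('scene0',180,200,410,340,3.45,'c3')
E
```

```text
(no output)
```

View pics/c1.png

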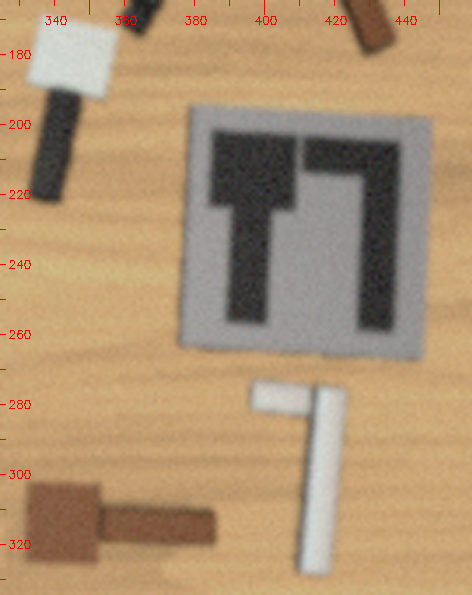

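View pics/c2.png

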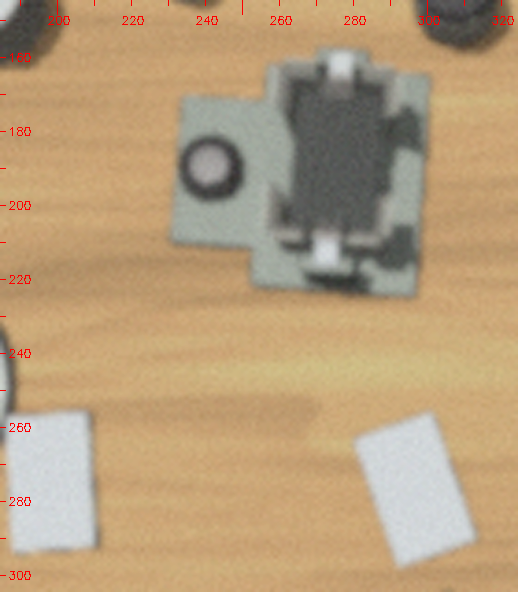

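View pics/c3.png

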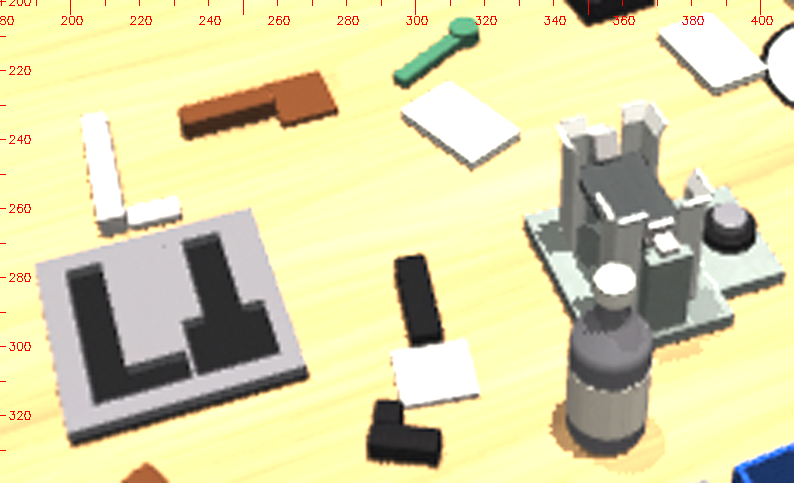

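c1 and c2 (top) give clear corners for the tray rim, both cavities, wrench, scraper, both tiles, the feeder base and the button. c3 (scene) shows the same objects from the side, and I'll use both views to fit poses.

```bash
cat > fit.py <<'E'
from h import *
from scipy.optimize import least_squares
np.set_printoptions(precision=2,suppress=True)
T1=lambda p:np.array(p)/3.5+[324.5,164.5]
T2=lambda p:np.array(p)/3.7+[184.5,144.5]
S=lambda p:np.array(p)/3.45+[179.5,199.5]
def fit(name,obs,x0,freez=False,yaw0=0):
    def res(v):
        c,s=np.cos(v[2]),np.sin(v[2]);R=np.array([[c,-s,0],[s,c,0],[0,0,1]])
        return np.concatenate([(proj(cam,np.array(m,float)@R.T+[v[0],v[1],v[3] if freez else 0])-px).ravel() for cam,m,px in obs])
    r=least_squares(res,[*x0,yaw0,0][:4 if freez else 3],loss='soft_l1')
    print(name,r.x[:2],'yaw deg %.2f'%np.degrees(r.x[2]),'z',r.x[3:],'rms',np.sqrt((res(r.x)**2).mean()));print('   ',res(r.x).round(1));return r.x
if __name__=='__main__':
    tr=[[85,85,16],[85,-85,16],[-85,-85,16],[-85,85,16]]
    g=lambda p:onz('top',T1([p]),10)[0,:2]; g2=lambda p:onz('top',T2([p]),10)[0,:2]
    for n,s in (('top',[('top',tr,T1([(190,104),(432,118),(420,361),(180,346)]))]),('scene',[('scene',tr,S([(307,368),(70,434),(37,262),(249,209)]))])):
        fit('tray '+n,s,g((305,230)))
    fit('tray both',[('top',tr,T1([(190,104),(432,118),(420,361),(180,346)])),('scene',tr,S([(307,368),(70,434),(37,262),(249,209)]))],g((305,230)),True)
    # wrench
    w=[[65,11,22],[65,-11,22],[-65,-11,22],[-65,11,22],[65,54,10],[43,54,10]]
    fit('wrench top',[('top',w,T1([(314,385),(347,388),(330,575),(298,572),(253,380),(249,408)]))],g((320,480)))
    ws=[[65,-11,22],[65,11,22],[-65,11,22],[-65,-11,22],[65,54,10],[43,54,10]]
    fit('wrench scene',[('scene',ws,S([(98,222),(126,216),(104,114),(82,115),(181,210),(178,198)]))],g((320,480)))
    sc=[[65,28,6],[65,-28,6],[15,-28,6],[15,28,6],[-65,12,20],[-65,-12,20],[15,12,20],[15,-12,20]]
    fit('scraper top',[('top',sc,T1([(38,15),(118,28),(105,98),(28,84),(30,196),(62,203),(51,89),(82,95)]))],g((60,110)))
    fit('scraper scene',[('scene',[sc[i] for i in (0,1,2,3,4,5)],S([(478,393),(403,404),(391,349),(466,340),(423,254),(396,257)]))],g((60,110)))
    b=[[45,28,12],[45,-28,12],[-45,-28,12],[-45,28,12]]
    fit('A',[('top',b,T2([(6,416),(88,411),(97,547),(14,552)]))],g2((50,480)))
    bt=T2([(354,438),(432,411),(477,540),(400,567)]);bs=S([(519,132),(472,163),(403,114),(449,81)])
    fit('B top',[('top',b,bt)],g2((416,490)));fit('B scene',[('scene',b,bs)],g2((416,490)));fit('B both',[('top',b,bt),('scene',b,bs)],g2((416,490)),True)
    f=[[75,-55,15],[-75,-55,15],[-75,55,15],[-36,55,15],[-36,110,15],[36,110,15]]
    fit('feeder',[('top',f[:3],T2([(430,76),(415,297),(251,285)]))],g2((345,180)))
    print('tongue',onz('top',T2([(180,97),(171,241),(251,248)]),15)[:,:2])
    fs=[[-75,-55,15],[75,-55,15],[75,55,15]]
    fit('feeder scene',[('scene',fs,S([(525,218),(605,350),(731,318)]))],g2((345,180)))
    print('button tri',tri('top',T2([(210,164)]),'scene',S([(729,217)])))
    print('catch? tri',tri('top',T2([(341,67)]),'scene',S([(665,243)])))
    # cavities rim corners at z 16: T and L
    T=[[67.5,30.5,16],[67.5,-30.5,16],[12.5,-30.5,16],[-67.5,14.5,16],[-67.5,-14.5,16],[12.5,30.5,16]]
    fit('cutT',[('top',T,T1([(212,130),(298,135),(296,211),(226,320),(267,324),(208,205)]))],g((253,225)))
    L=[[67.5,56.5,16],[67.5,-13.5,16],[-67.5,-13.5,16],[-67.5,13.5,16],[40.5,56.5,16]]
    fit('cutL',[('top',L,T1([(303,137),(401,142),(393,332),(357,329),(302,171)]))],g((380,235)))
    print('spool',onz('top',[(122.5,295)],50),'mark',onz('top',[(158.5,249)],0))
    print('cam',ray('top',[(0,0)])[0],ray('scene',[(0,0)])[0])
E
python3 fit.py
```

```text
tray top [ 558.61 -348.14] yaw deg -4.14 z [] rms 0.294332528937285
    [ 0.2 -0.1 -0.3  0.3  0.6 -0.2 -0.4 -0.1]
tray scene [ 559.17 -349.26] yaw deg -4.26 z [] rms 0.5805386867494334
    [ 0.4 -0.4 -0.7  0.1 -0.6  0.4  1.1 -0.3]
tray both [ 558.53 -348.7 ] yaw deg -4.20 z [-1.23] rms 0.47078579251763614
    [ 0.4  0.  -0.2  0.4  0.6 -0.1 -0.3 -0.   0.6 -0.4 -0.4  0.2 -0.4  0.5
  1.3 -0.2]
wrench top [ 386.38 -354.1 ] yaw deg -6.86 z [] rms 0.33763047288864606
    [ 0.5 -0.3  0.1 -0.2 -0.   0.4  0.   0.3 -0.5 -0.6 -0.2  0.4]
wrench scene [ 387.35 -355.83] yaw deg -6.80 z [] rms 0.5866563595058214
    [-0.3 -0.  -0.1 -0.1  0.5 -0.8 -0.8  0.4  0.5  1.3  0.1 -0.6]
scraper top [ 645.95 -179.61] yaw deg -11.25 z [] rms 0.48897906832893784
    [ 0.4  0.3 -0.3  0.7 -0.1  0.3 -0.4  0.1 -0.2  0.2  0.4  0.  -0.3 -1.1
  0.5 -1. ]
scraper scene [ 645.17 -179.65] yaw deg -12.69 z [] rms 0.501349916968073
    [ 0.5 -0.1 -0.5  0.5 -0.2  0.7  0.1 -0.2  0.7 -0.8 -0.5 -0.3]
A [457.25 173.27] yaw deg 3.64 z [] rms 0.26765898465937604
    [-0.3  0.   0.4 -0.3  0.2 -0.  -0.4  0.3]
B top [450.03 -66.06] 
[... 382 characters left out ...]
 yaw deg -4.46 z [] rms 0.3297163413386143
    [ 0.3 -0.5  0.1  0.1 -0.5  0.3]
tongue [[711.89  88.72]
 [615.09  94.36]
 [609.84  41.36]]
feeder scene [656.58 -17.85] yaw deg -4.12 z [] rms 1.4064794065395965
    [-0.1 -0.5 -1.4  1.9  2.4 -0.8]
button tri [[662.39  65.47  35.68   1.93]]
catch? tri [[713.47 -23.14  94.42   1.24]]
cutT [ 562.61 -309.69] yaw deg -4.15 z [] rms 0.27002966946064894
    [ 0.  -0.5  0.2 -0.4 -0.2  0.1 -0.1  0.5  0.1  0.1  0.1  0.3]
cutL [ 555.62 -399.44] yaw deg -4.17 z [] rms 0.3698304460213813
    [-0.  -0.7  0.2 -0.4  0.4  0.2 -0.3  0.4 -0.2  0.4]
spool [[409.36 346.89  50.  ]] mark [[521.3  274.59   0.  ]]
cam [ 419.12  -87.88 1449.3 ] [1336.25 -427.85  862.94]
```

```bash
cat > plan.py <<'E'
import sys
from h import *
from scipy.spatial.transform import Rotation as Ro
# usage: plan.py x y z yaw(of tool y, deg): order of use: shift in the tool's axes as they stand, then turn rz
o=manip.get_obs();p=np.array(o['tcp_pos']);w=o['ee_rot'];R=Ro.from_quat([*w[1:],w[0]]).as_matrix()
x,y,z,a=map(float,sys.argv[1:5]);d=np.array([x,y,z])-p;t=R.T@d/800
yaw=np.degrees(np.arctan2(R[1,1],R[0,1]));dy=(a-yaw+90)%180-90
tilt=np.degrees(np.arccos(-R[2,2]))
print('t',o['time'],'pos',p.round(1),'yaw %.2f tilt %.2f'%(yaw,tilt),'F',np.array(o['wrist_force']).round(1),'w %.3f g %.1f'%(o['width'],o['gripper_force']))
print('shift units',t.round(4),'mm',d.round(1),'min rows',np.ceil(np.linalg.norm(d)/50),'| rz units %.3f'%(-dy/4))
c,s=np.cos(np.radians(-dy)),np.sin(np.radians(-dy))
print('shift if turned first: ',np.round([c*t[0]+s*t[1],-s*t[0]+c*t[1],t[2]],4))
E
python3 plan.py 457 173.5 120 93.6
python3 - <<'E'
from h import *
print(onz('top',np.array([[341,67],[326,248]])/3.7+[184.5,144.5],94))
print(onz('top',np.array([[210,164]])/3.7+[184.5,144.5],35))
E
```

```text
t 0.1 pos [238.8 522.5 214.6] yaw 65.43 tilt 0.09 F [0.7 0.3 0.7] w 0.995 g 0.0
shift units [-0.4295 -0.2832  0.1186] mm [ 218.2 -349.   -94.6] min rows 9.0 | rz units -7.042
shift if turned first:  [-0.245  -0.4524  0.1186]
[[713.84158223 -22.55638912  94.        ]
 [598.83662457 -12.63064925  94.        ]]
[[662.9543907   66.41036331  35.        ]]
```

Call:
move_arm --pt "0 0 0 -0.043 -0.0283 0 1" --pt "0 0 0 -0.043 -0.0283 0 1" --pt "0 0 0 -0.043 -0.0283 0 1" --pt "0 0 0 -0.043 -0.0283 0 1" --pt "0 0 0 -0.043 -0.0283 0 1" --pt "0 0 0 -0.043 -0.0283 0 1" --pt "0 0 0 -0.043 -0.0283 0 1" --pt "0 0 0 -0.043 -0.0283 0 1" --pt "0 0 0 -0.043 -0.0283 0 1" --pt "0 0 0 -0.043 -0.0283 0 1" --force 30

```text
time: 1.1
tcp_pos: [458.2, 172.5, 215.2]
ee_rot: [-0.0, 0.213, 0.977, -0.0]
wrist_force: [1.3, 0.1, -0.1]
width: 0.999
gripper_force: 0.0
```

Call:
move_arm --pt "0 0 -0.88 0 0 0.025 1" --pt "0 0 -0.88 0 0 0.025 1" --pt "0 0 -0.88 0 0 0.025 1" --pt "0 0 -0.88 0 0 0.025 1" --pt "0 0 -0.88 0 0 0.025 1" --pt "0 0 -0.88 0 0 0.025 1" --pt "0 0 -0.88 0 0 0.025 1" --pt "0 0 -0.88 0 0 0.025 1" --pt "0 0 0 0 0 0 1" --pt "0 0 0 0 0 0 1"

```text
time: 2.1
tcp_pos: [457.4, 174.0, 55.3]
ee_rot: [-0.001, -0.031, 1.0, -0.0]
wrist_force: [0.5, 0.6, 0.2]
width: 0.997
gripper_force: 0.0
```

```bash
python3 plan.py 457.2 173.3 3 93.6; python3 -c "
from h import *
save('top','t1');save('scene','s1')
crop('top',0,0,1,1,1,'x') if 0 else None
crop('t1',80,130,360,340,2.8,'c4')"
```

```text
t 2.1 pos [457.4 174.   55.3] yaw 93.50 tilt 0.07 F [0.5 0.6 0.2] w 0.997 g 0.0
shift units [ 0.0003 -0.0008  0.0654] mm [ -0.2  -0.7 -52.3] min rows 2.0 | rz units -0.026
shift if turned first:  [ 0.0003 -0.0008  0.0654]
```

View pics/c4.png

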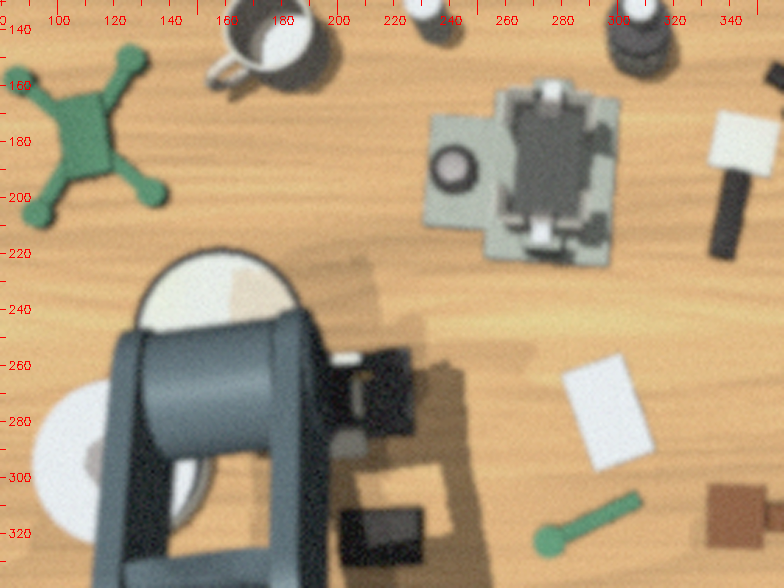

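The arm hides tile A, but its ends are still visible at (202,257) and (203,291), so it hasn't moved. The other objects are unchanged too. Next I descend and grip.

Call:
move_arm --pt "0 0 0 0 -0.0008 0.02 1" --pt "0 0 0 0 0 0.02 1" --pt "0 0 0 0 0 0.015 1" --pt "0 0 0 0 0 0.01 1" --pt "0 0 0 0 0 0 1" --pt "0 0 0 0 0 0 -1" --pt "0 0 0 0 0 0 -1" --pt "0 0 0 0 0 0 -1" --pt "0 0 0 0 0 0 -1" --pt "0 0 0 0 0 0 -1" --pt "0 0 0 0 0 0 -1" --pt "0 0 0 0 0 0 -1" --force 35

```text
time: 3.4
tcp_pos: [457.8, 173.4, 3.5]
ee_rot: [0.0, -0.031, 1.0, 0.0]
wrist_force: [0.5, -0.0, 0.6]
width: 0.39
gripper_force: 0.0
```

Call:
move_arm --pt "0 0 0 0 0 -0.03 -1" --pt "0 0 0 0 0 -0.055 -1" --pt "0 0 0 0 0 -0.055 -1" --pt "0 0 0 0 0 -0.055 -1" --pt "0 0 0 0 0 -0.02 -1" --pt "0 0 0 0 0 0 -1"

```text
time: 4.0
tcp_pos: [460.0, 173.7, 178.6]
ee_rot: [0.003, -0.031, 1.0, 0.0]
wrist_force: [-0.1, -0.5, -0.3]
width: 0.005
gripper_force: 0.0
```

```bash
python3 plan.py 655.7 -17.8 175 85.6
```

```text
t 4.0 pos [460.  173.7 178.6] yaw 93.60 tilt 0.38 F [-0.1 -0.5 -0.3] w 0.005 g 0.0
shift units [-0.2291 -0.2543  0.0059] mm [ 195.7 -191.5   -3.6] min rows 6.0 | rz units 2.000
shift if turned first:  [-0.2623 -0.2199  0.0059]
```

```bash
python3 -c "
from h import *
save('top','t2');save('scene','s2')
crop('t2',80,130,360,340,1.4,'a');crop('s2',280,150,560,300,2.7,'b')
b=cv2.imread('pics/b.png');a=cv2.imread('pics/a.png');b=b[:, :800]
cv2.imwrite('pics/c5.png',b)"
```

```text
(no output)
```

View pics/c5.png

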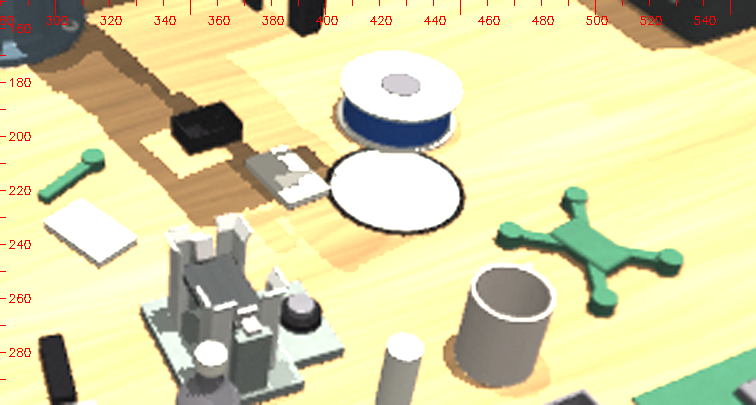

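The scene view shows tile A still in its place at about (388,216), so the grasp missed it. I'll compare the picture from before the descent with the projected TCP.

```bash
python3 -c "
from h import *
print(proj('scene',[[457.4,174,55.3],[460,173.7,178.6],[457.4,174,3]]),proj('top',[[457.4,174,55.3],[460,173.7,178.6]]))
import cv2
def mk(n,pts,cam):
    im=cv2.imread(f'pics/{n}.png')
    for p in proj(cam,pts): im[int(round(p[1])),int(round(p[0]))]=(0,0,255)
    cv2.imwrite(f'pics/{n}m.png',im)
y=np.array([-.061,.998,0]);P=np.array([457.4,174,55.3])
mk('s1',[P,P+44*y,P-44*y],'scene')
Q=np.array([460,173.7,178.6]);mk('s2',[Q],'scene')
crop('s1m',330,110,450,240,3.3,'a');crop('s2m',330,110,450,240,3.3,'b')
cv2.imwrite('pics/c6.png',np.hstack([cv2.imread('pics/a.png'),cv2.imread('pics/b.png')]))
"
python3 - <<'E'
import sys; sys.path.insert(0,'.')
import os; os.chdir('.')
E
```

```text
[[387.72667485 202.42052552]
 [392.04712406 167.84814368]
 [386.20128545 216.00700524]] [[194.70629698 274.06368923]
 [184.14561517 271.36478814]]
```

View pics/c6.png

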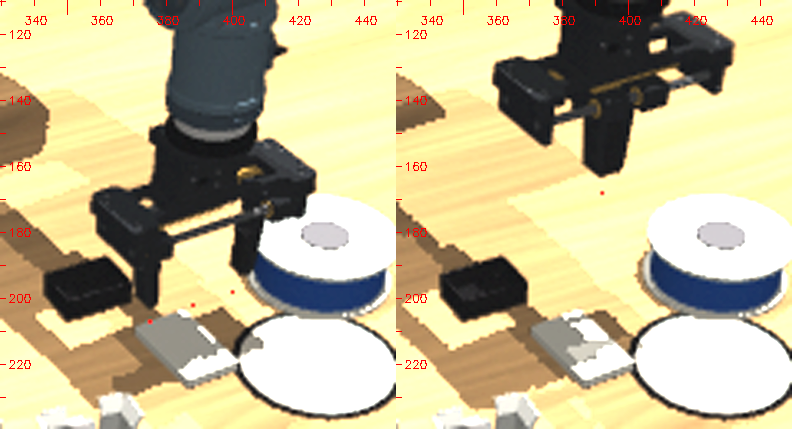

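c6 shows the real fingertips about 5 px above the projected TCP. That means they sit about 19 mm higher than the reported z, and the fingers closed above the tile. I'll go lower in small steps while watching the wrist force.

Call:
move_arm --pt "0 0 0 0 0 0.045 1" --pt "0 0 0 0.003 -0.0005 0.05 1" --pt "0 0 0 0 0 0.05 1" --pt "0 0 0 0 0 0.04 1" --pt "0 0 0 0 0 0.025 1" --pt "0 0 0 0 0 0.016 1" --pt "0 0 0 0 0 0.005 1" --pt "0 0 0 0 0 0 1" --pt "0 0 0 0 0 0 1"

```text
time: 5.0
tcp_pos: [455.3, 172.8, -9.7]
ee_rot: [-0.0, -0.031, 1.0, -0.0]
wrist_force: [-0.8, -0.3, 1.4]
width: 0.798
gripper_force: 0.0
```

```bash
python3 plan.py 457.3 173.3 -12 93.6
```

```text
t 5.0 pos [455.3 172.8  -9.7] yaw 93.59 tilt 0.02 F [-0.8 -0.3  1.4] w 0.798 g 0.0
shift units [-0.0026  0.0005  0.0029] mm [ 2.   0.5 -2.3] min rows 1.0 | rz units -0.004
shift if turned first:  [-0.0026  0.0005  0.0029]
```

Call:
move_arm --pt "0 0 0 -0.002 0 0.0025 1" --pt "0 0 0 0 0 0.0025 1" --pt "0 0 0 0 0 0 1" --pt "0 0 0 0 0 0 1"

```text
time: 5.4
tcp_pos: [457.0, 172.9, -13.5]
ee_rot: [-0.0, -0.031, 1.0, -0.0]
wrist_force: [-0.1, 0.8, 0.2]
width: 1.002
gripper_force: 0.0
```

Call:
move_arm --pt "0 0 0 0 0 0.0015 1" --pt "0 0 0 0 0 0 1"

```text
time: 5.6
tcp_pos: [457.0, 172.9, -14.7]
ee_rot: [-0.0, -0.031, 1.0, -0.0]
wrist_force: [0.0, 0.1, 0.4]
width: 0.998
gripper_force: 0.0
```

Call:
move_arm --pt "0 0 0 0 0 0.0015 1" --pt "0 0 0 0 0 0 1"

```text
time: 5.8
tcp_pos: [456.9, 172.9, -15.9]
ee_rot: [-0.0, -0.031, 1.0, -0.0]
wrist_force: [-0.1, -0.0, 0.6]
width: 0.998
gripper_force: 0.0
```

Call:
move_arm --pt "0 0 0 0 0 0.0015 1" --pt "0 0 0 0 0 0 1"

```text
time: 6.0
tcp_pos: [456.9, 172.9, -17.1]
ee_rot: [-0.0, -0.031, 1.0, -0.0]
wrist_force: [0.5, 0.1, 0.3]
width: 0.998
gripper_force: 0.0
```

Call:
move_arm --pt "0 0 0 0 0 0.0012 1" --pt "0 0 0 0 0 0 1"

```text
time: 6.2
tcp_pos: [457.0, 172.9, -18.1]
ee_rot: [-0.0, -0.031, 1.0, -0.0]
wrist_force: [-0.1, -0.3, 0.1]
width: 0.997
gripper_force: 0.0
```

Call:
move_arm --pt "0 0 0 0 0 0.0012 1" --pt "0 0 0 0 0 0 1"

```text
time: 6.4
tcp_pos: [457.0, 172.9, -19.0]
ee_rot: [-0.0, -0.031, 1.0, -0.0]
wrist_force: [0.3, -0.7, -0.4]
width: 1.002
gripper_force: 0.0
```

Call:
move_arm --pt "0 0 0 0 0 0.0012 1" --pt "0 0 0 0 0 0 1"

```text
time: 6.6
tcp_pos: [457.0, 172.9, -20.0]
ee_rot: [-0.0, -0.031, 1.0, -0.0]
wrist_force: [0.4, -0.3, 0.1]
width: 0.998
gripper_force: 0.0
```

Call:
move_arm --pt "0 0 0 0 0 0.0012 1" --pt "0 0 0 0 0 0 1"

```text
time: 6.8
tcp_pos: [457.0, 172.9, -20.9]
ee_rot: [-0.0, -0.031, 1.0, -0.0]
wrist_force: [-0.8, -0.4, 0.2]
width: 0.996
gripper_force: 0.0
```

Call:
move_arm --pt "0 0 0 0 0 0 -1" --pt "0 0 0 0 0 0 -1" --pt "0 0 0 0 0 0 -1" --pt "0 0 0 0 0 0 -1" --pt "0 0 0 0 0 0 -1" --pt "0 0 0 0 0 0 -1" --pt "0 0 0 0 0 0 -1"

```text
time: 7.5
tcp_pos: [457.1, 173.0, -20.8]
ee_rot: [0.0, -0.031, 1.0, 0.0]
wrist_force: [-1.6, -0.1, -0.1]
width: 0.629
gripper_force: 35.0
```

Call:
move_arm --pt "0 0 0 0 0 -0.03 -1" --pt "0 0 0 0 0 -0.055 -1" --pt "0 0 0 0 0 -0.055 -1" --pt "0 0 0 0 0 -0.055 -1" --pt "0 0 0 0 0 -0.02 -1" --pt "0 0 0 0 0 0 -1"

```text
time: 8.1
tcp_pos: [459.1, 173.2, 154.2]
ee_rot: [0.003, -0.031, 1.0, 0.0]
wrist_force: [0.8, -1.0, -0.9]
width: 0.634
gripper_force: 35.0
```

```bash
python3 plan.py 655.7 -17.8 150 85.6
```

```text
t 8.1 pos [459.1 173.2 154.2] yaw 93.60 tilt 0.36 F [ 0.8 -1.  -0.9] w 0.634 g 35.0
shift units [-0.2302 -0.2537  0.0066] mm [ 196.6 -191.    -4.2] min rows 6.0 | rz units 2.000
shift if turned first:  [-0.2632 -0.2192  0.0066]
```

Call:
move_arm --pt "0 0 0.7 0 0 0 -1" --pt "0 0 0.7 0 0 0 -1" --pt "0 0 0.6 0 0 0 -1" --pt "0 0 0 -0.033 -0.0274 0 -1" --pt "0 0 0 -0.033 -0.0274 0 -1" --pt "0 0 0 -0.033 -0.0274 0 -1" --pt "0 0 0 -0.033 -0.0274 0 -1" --pt "0 0 0 -0.033 -0.0274 0 -1" --pt "0 0 0 -0.033 -0.0274 0 -1" --pt "0 0 0 -0.033 -0.0274 0 -1" --pt "0 0 0 -0.033 -0.0274 0 -1" --pt "0 0 0 0 0 0 -1"

```text
time: 9.3
tcp_pos: [655.2, -21.5, 148.2]
ee_rot: [-0.001, 0.04, 0.999, -0.0]
wrist_force: [-0.0, 0.9, -1.3]
width: 0.634
gripper_force: 35.0
```

```bash
python3 plan.py 655.7 -17.8 95 85.6
```

```text
t 9.3 pos [655.2 -21.5 148.2] yaw 85.40 tilt 0.12 F [-0.   0.9 -1.3] w 0.634 g 35.0
shift units [-0.0004  0.0047  0.0664] mm [  0.5   3.7 -53.2] min rows 2.0 | rz units -0.050
shift if turned first:  [-0.0004  0.0047  0.0664]
```

Call:
move_arm --pt "0 0 -0.05 -0.0004 0.0047 0.02 -1" --pt "0 0 0 0 0 0.02 -1" --pt "0 0 0 0 0 0.016 -1" --pt "0 0 0 0 0 0 -1" --pt "0 0 0 0 0 0 -1" --pt "0 0 0 0 0 0 -1"

```text
time: 9.9
tcp_pos: [655.2, -14.2, 107.2]
ee_rot: [0.001, 0.036, 0.999, -0.0]
wrist_force: [0.8, 0.0, 0.2]
width: 0.634
gripper_force: 35.0
```

```bash
python3 plan.py 655.7 -17.8 79 85.6; python3 -c "
from h import *
save('top','t3');save('scene','s3')
crop('t3',215,130,335,240,3.3,'a');crop('s3',320,180,440,290,3.3,'b')
cv2.imwrite('pics/c7.png',np.hstack([cv2.imread('pics/a.png'),cv2.imread('pics/b.png')]))"
```

```text
t 9.9 pos [655.2 -14.2 107.2] yaw 85.82 tilt 0.08 F [0.8 0.  0.2] w 0.634 g 35.0
shift units [-0.0009 -0.0044  0.0352] mm [  0.5  -3.6 -28.2] min rows 1.0 | rz units 0.055
shift if turned first:  [-0.0009 -0.0044  0.0352]
```

View pics/c7.png

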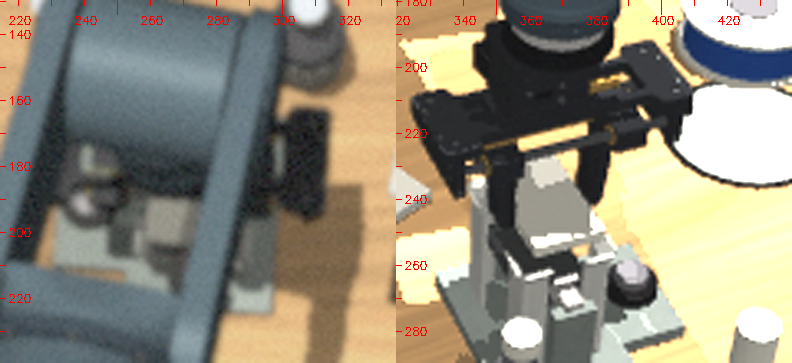

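c7: the tile is held between the fingers just above the well, its near edge at scene (371,254). I need a 3.6 mm sideways correction, then I'll lower it onto the ramps.

Call:
move_arm --pt "0 0 0.05 -0.0007 -0.0044 0 -1" --pt "0 0 0 0 0 0.005 -1" --pt "0 0 0 0 0 0.006 -1" --pt "0 0 0 0 0 0.006 -1" --pt "0 0 0 0 0 0.006 -1" --pt "0 0 0 0 0 0.005 -1" --pt "0 0 0 0 0 0 -1" --pt "0 0 0 0 0 0 -1"

```text
time: 10.8
tcp_pos: [655.0, -17.9, 83.8]
ee_rot: [-0.0, 0.038, 0.999, 0.0]
wrist_force: [0.3, 0.2, -0.6]
width: 0.637
gripper_force: 3.5
```

```bash
python3 plan.py 655.7 -17.8 79 85.6
```

```text
t 10.8 pos [655.  -17.9  83.8] yaw 85.60 tilt 0.02 F [ 0.3  0.2 -0.6] w 0.637 g 3.5
shift units [-0.0009  0.0002  0.006 ] mm [ 0.7  0.1 -4.8] min rows 1.0 | rz units -0.001
shift if turned first:  [-0.0009  0.0002  0.006 ]
```

Call:
move_arm --pt "0 0 0 -0.0008 0 0.003 -1" --pt "0 0 0 0 0 0.002 -1" --pt "0 0 0 0 0 0 -1"

```text
time: 11.1
tcp_pos: [655.6, -18.0, 79.8]
ee_rot: [-0.0, 0.038, 0.999, 0.0]
wrist_force: [-0.5, -0.4, -1.3]
width: 0.632
gripper_force: 35.0
```

Call:
move_arm --pt "0 0 0 0 0 0 0.7" --pt "0 0 0 0 0 0 0.7" --pt "0 0 0 0 0 0 0.7" --pt "0 0 0 0 0 -0.02 0.7" --pt "0 0 0 0 0 -0.04 0.7" --pt "0 0 0 0 0 -0.02 -1" --pt "0 0 0 0 0 0 -1" --pt "0 0 0 0 0 0 -1" --pt "0 0 0 0 0 0 -1" --pt "0 0 0 0 0 0 -1" --pt "0 0 0 0 0 0 -1"

```text
time: 12.2
tcp_pos: [655.0, -17.9, 142.7]
ee_rot: [-0.001, 0.038, 0.999, 0.0]
wrist_force: [-0.8, -0.8, 0.8]
width: 0.331
gripper_force: 0.0
```

```bash
python3 plan.py 655.7 -17.8 100 85.6
```

```text
t 12.2 pos [655.  -17.9 142.7] yaw 85.59 tilt 0.12 F [-0.8 -0.8  0.8] w 0.331 g 0.0
shift units [-0.0009  0.0001  0.0534] mm [  0.7   0.1 -42.7] min rows 1.0 | rz units -0.002
shift if turned first:  [-0.0009  0.0001  0.0534]
```

Call:
move_arm --pt "0 0 0 -0.0008 0 0.02 -1" --pt "0 0 0 0 0 0.02 -1" --pt "0 0 0 0 0 0.012 -1" --pt "0 0 0 0 0 0 -1" --pt "0 0 0 0 0 0.003 -1" --pt "0 0 0 0 0 0 -1"

```text
time: 12.8
tcp_pos: [656.5, -18.1, 100.1]
ee_rot: [0.0, 0.038, 0.999, -0.0]
wrist_force: [-0.1, -0.5, -0.3]
width: 0.002
gripper_force: 0.0
```

Call:
move_arm --pt "0 0 0 0 0 0.003 -1" --pt "0 0 0 0 0 0 -1"

```text
time: 13.0
tcp_pos: [656.5, -18.1, 97.8]
ee_rot: [0.0, 0.038, 0.999, -0.0]
wrist_force: [0.4, -0.2, 0.1]
width: 0.002
gripper_force: 0.0
```

Call:
move_arm --pt "0 0 0 0 0 0.003 -1" --pt "0 0 0 0 0 0 -1"

```text
time: 13.2
tcp_pos: [656.2, -18.0, 95.0]
ee_rot: [-0.0, 0.038, 0.999, 0.0]
wrist_force: [0.6, -1.1, 0.4]
width: 0.004
gripper_force: 0.0
```

Call:
move_arm --pt "0 0 0 0 0 0.003 -1" --pt "0 0 0 0 0 0 -1"

```text
time: 13.4
tcp_pos: [656.1, -18.0, 92.4]
ee_rot: [-0.0, 0.038, 0.999, 0.0]
wrist_force: [-0.2, 0.1, 0.4]
width: 0.003
gripper_force: 0.0
```

Call:
move_arm --pt "0 0 0 0 0 0.003 -1" --pt "0 0 0 0 0 0 -1"

```text
time: 13.6
tcp_pos: [656.1, -18.0, 90.0]
ee_rot: [-0.0, 0.038, 0.999, 0.0]
wrist_force: [-0.3, -0.7, 0.4]
width: 0.001
gripper_force: 0.0
```

Call:
move_arm --pt "0 0 0 0 0 0.003 -1" --pt "0 0 0 0 0 0 -1"

```text
time: 13.8
tcp_pos: [656.1, -18.0, 87.5]
ee_rot: [-0.0, 0.038, 0.999, 0.0]
wrist_force: [0.6, -0.3, 0.2]
width: 0.002
gripper_force: 0.0
```

Call:
move_arm --pt "0 0 0 0 0 0.003 -1" --pt "0 0 0 0 0 0 -1"

```text
time: 14.0
tcp_pos: [656.4, -18.1, 85.5]
ee_rot: [0.0, 0.038, 0.999, -0.0]
wrist_force: [0.3, -0.3, 0.7]
width: 0.004
gripper_force: 0.2
```

Call:
move_arm --pt "0 0 0 0 0 0.003 -1" --pt "0 0 0 0 0 0 -1"

```text
time: 14.2
tcp_pos: [656.4, -18.1, 83.2]
ee_rot: [0.0, 0.038, 0.999, -0.0]
wrist_force: [-0.1, 0.1, 2.0]
width: 0.003
gripper_force: 0.9
```

Call:
move_arm --pt "0 0 0 0 0 0.003 -1" --pt "0 0 0 0 0 0 -1"

```text
time: 14.4
tcp_pos: [656.3, -18.1, 80.7]
ee_rot: [-0.0, 0.038, 0.999, -0.0]
wrist_force: [0.4, -0.2, 1.5]
width: 0.006
gripper_force: 1.2
```

Call:
move_arm --pt "0 0 0 0 0 0.003 -1" --pt "0 0 0 0 0 0 -1"

```text
time: 14.6
tcp_pos: [656.3, -18.1, 78.2]
ee_rot: [-0.0, 0.038, 0.999, -0.0]
wrist_force: [-0.9, 0.8, 2.0]
width: 0.003
gripper_force: 1.3
```

Call:
move_arm --pt "0 0 0 0 0 0.003 -1" --pt "0 0 0 0 0 0.003 -1" --pt "0 0 0 0 0 0 -1"

```text
time: 14.9
tcp_pos: [656.3, -18.0, 73.3]
ee_rot: [0.0, 0.038, 0.999, 0.0]
wrist_force: [-0.0, -0.2, -0.9]
width: 0.004
gripper_force: 0.0
```

Call:
move_arm --pt "0 0 0 0 0 0.003 -1" --pt "0 0 0 0 0 0 -1"

```text
time: 15.1
tcp_pos: [656.1, -18.0, 70.7]
ee_rot: [-0.0, 0.038, 0.999, 0.0]
wrist_force: [1.5, 1.0, 1.5]
width: 0.007
gripper_force: 0.7
```

Call:
move_arm --pt "0 0 0 0 0 0.003 -1" --pt "0 0 0 0 0 0 -1"

```text
time: 15.3
tcp_pos: [656.2, -18.0, 68.5]
ee_rot: [-0.0, 0.038, 0.999, 0.0]
wrist_force: [-0.8, -0.2, 2.8]
width: 0.006
gripper_force: 1.2
```

Call:
move_arm --pt "0 0 0 0 0 0.003 -1" --pt "0 0 0 0 0 0 -1"

```text
time: 15.5
tcp_pos: [656.3, -18.0, 66.2]
ee_rot: [-0.0, 0.038, 0.999, 0.0]
wrist_force: [0.6, 0.0, 2.0]
width: 0.005
gripper_force: 1.4
```

Call:
move_arm --pt "0 0 0 0 0 0.003 -1" --pt "0 0 0 0 0 0 -1"

```text
time: 15.7
tcp_pos: [656.4, -18.0, 63.9]
ee_rot: [0.0, 0.038, 0.999, 0.0]
wrist_force: [-0.5, 1.2, 3.0]
width: 0.006
gripper_force: 1.6
```

```bash
python3 -c "
from h import *
save('scene','s4')
crop('s4',325,180,435,290,5,'c8')"
```

```text
(no output)
```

View pics/c8.png

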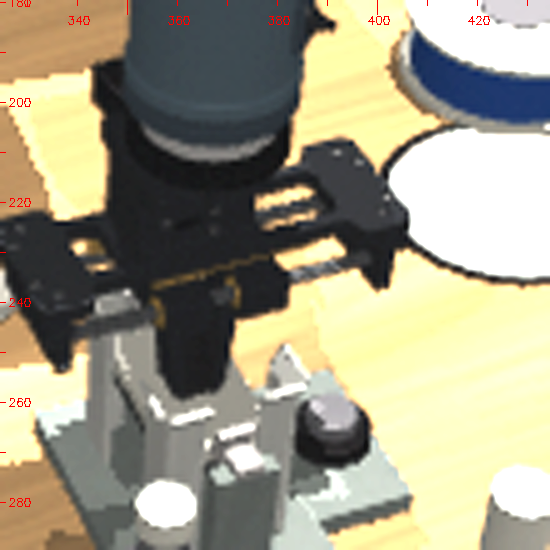

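```bash
python3 -c "
from h import *
for z in (64,80,84,88,92,96,110): print(z,proj('scene',[[656.4,-18,z],[656.4+8,-18,z]]).round(1).tolist(), proj('scene',[[655.7+44.9*i+28*j*.077,-17.8-3.45*i+28*j*.997,z] for i in(1,) for j in(1,-1)]).round(1).tolist())
"
```

```text
64 [[362.5, 262.8], [364.0, 264.8]] [[380.1, 271.9], [359.3, 277.7]]
80 [[362.8, 258.3], [364.3, 260.4]] [[380.7, 267.4], [359.7, 273.2]]
84 [[362.9, 257.2], [364.4, 259.2]] [[380.8, 266.3], [359.7, 272.1]]
88 [[363.0, 256.0], [364.5, 258.1]] [[380.9, 265.1], [359.8, 270.9]]
92 [[363.1, 254.9], [364.6, 256.9]] [[381.0, 264.0], [359.9, 269.8]]
96 [[363.1, 253.7], [364.7, 255.8]] [[381.2, 262.8], [360.0, 268.6]]
110 [[363.4, 249.6], [365.0, 251.7]] [[381.6, 258.7], [360.2, 264.5]]
```

c8: the closed fingers are on the tile in the well. The tip at about (364,258) works out to z≈87 for a reported 64, so the offset is about 23 mm. I keep pressing.

Call:
move_arm --pt "0 0 0 0 0 0.003 -1" --pt "0 0 0 0 0 0 -1"

```text
time: 15.95
tcp_pos: [656.4, -18.1, 61.4]
ee_rot: [0.0, 0.038, 0.999, 0.0]
wrist_force: [0.2, 0.9, 4.5]
width: 0.006
gripper_force: 1.9
```

Call:
move_arm --pt "0 0 0 0 0 0.003 -1" --pt "0 0 0 0 0 0 -1"

```text
time: 16.15
tcp_pos: [656.4, -18.0, 58.9]
ee_rot: [0.0, 0.038, 0.999, 0.0]
wrist_force: [-0.2, 0.3, 3.9]
width: 0.007
gripper_force: 2.0
```

Call:
move_arm --pt "0 0 0 0 0 0.003 -1" --pt "0 0 0 0 0 0 -1"

```text
time: 16.35
tcp_pos: [656.4, -18.0, 56.5]
ee_rot: [0.0, 0.038, 0.999, -0.0]
wrist_force: [0.0, -0.1, 5.6]
width: 0.006
gripper_force: 2.1
```

Call:
move_arm --pt "0 0 0 0 0 -0.005 -1" --pt "0 0 0 0 0 -0.02 -1" --pt "0 0 0 0 0 -0.04 -1" --pt "0 0 0 0 0 -0.04 -1" --pt "0 0 0 0 0 -0.02 -1" --pt "0 0 0 -0.05 0.01 0 1" --pt "0 0 0 0.05 0.03 0 1" --pt "0 0 0 0.05 0.03 0 1" --pt "0 0 0 0.05 0.02 0 1" --pt "0 0 0 0.05 0.02 0 1" --pt "0 0 0 0.05 0.02 0 1" --pt "0 0 0 0.05 0.02 0 1"

```text
time: 17.55
tcp_pos: [463.9, 117.5, 156.4]
ee_rot: [-0.001, 0.039, 0.999, -0.0]
wrist_force: [-0.3, 0.3, -0.3]
width: 0.612
gripper_force: 0.0
```

```bash
python3 -c "
from h import *
save('scene','s5');save('top','t5')
crop('t5',225,145,335,300,3.5,'a');crop('s5',320,190,425,300,5,'b')
a=cv2.imread('pics/a.png');b=cv2.imread('pics/b.png');H=min(len(a),len(b));a=a[:H,:270]
cv2.imwrite('pics/c9.png',np.hstack([a,b[:H]]))
"; python3 plan.py 450 -66 50 108.9
```

```text
t 17.65 pos [460.7 119.  155.6] yaw 85.75 tilt 0.29 F [ 0.  -0.3 -0.7] w 0.707 g 0.0
shift units [-0.0044 -0.2316  0.1319] mm [ -10.7 -185.  -105.6] min rows 5.0 | rz units -5.787
shift if turned first:  [ 0.087  -0.2147  0.1319]
```

View pics/c9.png

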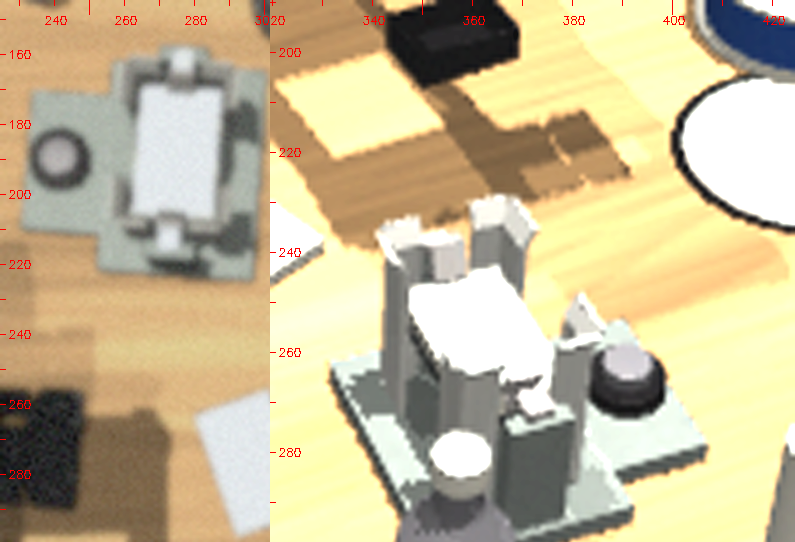

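```bash
python3 -c "
from h import *
c,s=np.cos(np.radians(-4.4)),np.sin(np.radians(-4.4))
def P(x,y,z): return [655.7+c*x-s*y,-17.8+s*x+c*y,z]
for z in (75,85,95,110): print(z,(proj('scene',[P(-45,28,z),P(-45,-28,z),P(45,28,z),P(45,-28,z)])-[319.5,189.5]).__mul__(5).__add__([270,0]).round(0).tolist(),'catch tips',((proj('scene',[P(40,9,z),P(40,-9,z)])-[319.5,189.5])*5+[270,0]).round().tolist())
crop('s5',340,230,385,275,12,'c10')
"
```

```text
75 [[500.0, 280.0], [400.0, 306.0], [575.0, 397.0], [470.0, 426.0]] catch tips [[535.0, 399.0], [502.0, 409.0]]
85 [[501.0, 265.0], [401.0, 291.0], [577.0, 382.0], [471.0, 411.0]] catch tips [[537.0, 385.0], [503.0, 395.0]]
95 [[502.0, 251.0], [401.0, 277.0], [578.0, 368.0], [472.0, 397.0]] catch tips [[538.0, 371.0], [504.0, 380.0]]
110 [[504.0, 229.0], [402.0, 255.0], [581.0, 346.0], [474.0, 375.0]] catch tips [[540.0, 349.0], [506.0, 358.0]]
```

View pics/c10.png

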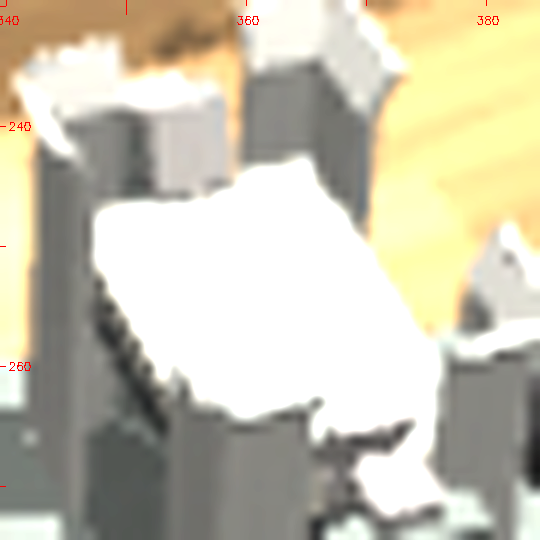

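c9 and c10: the tile's top corners at scene (365,243) and (347,247) match z≈85, and the near catch tip overlaps the tile's end. So tile A is latched. Tile B is next.

Call:
move_arm --pt "0 0 -0.9645 0 0 0 1" --pt "0 0 -0.9645 0 0 0 1" --pt "0 0 -0.9645 0 0 0 1" --pt "0 0 -0.9645 0 0 0 1" --pt "0 0 -0.9645 0 0 0 1" --pt "0 0 -0.9645 0 0 0 1" --pt "0 0 0 0.0174 -0.043 0.026 1" --pt "0 0 0 0.0174 -0.043 0.026 1" --pt "0 0 0 0.0174 -0.043 0.026 1" --pt "0 0 0 0.0174 -0.043 0.026 1" --pt "0 0 0 0.0174 -0.043 0.026 1" --pt "0 0 0 0 0 0 1"

```text
time: 18.85
tcp_pos: [454.0, -71.6, 50.6]
ee_rot: [-0.002, -0.16, 0.987, 0.001]
wrist_force: [-0.3, 0.4, -0.3]
width: 0.999
gripper_force: 0.0
```

Call:
move_arm --pt "0 0 0 0 0 0 1" --pt "0 0 0 0 0 0 1"

```text
time: 19.05
tcp_pos: [456.0, -67.8, 53.3]
ee_rot: [0.0, -0.163, 0.987, -0.0]
wrist_force: [-0.2, -0.6, 0.4]
width: 0.999
gripper_force: 0.0
```

```bash
python3 plan.py 450.2 -66.3 -21 108.9
```

```text
t 19.05 pos [456.  -67.8  53.3] yaw 108.75 tilt 0.03 F [-0.2 -0.6  0.4] w 0.999 g 0.0
shift units [0.0063 0.0041 0.0928] mm [ -5.8   1.5 -74.3] min rows 2.0 | rz units -0.036
shift if turned first:  [0.0063 0.0042 0.0928]
```

Call:
move_arm --pt "0 0 -0.036 0.0063 0.0042 0.02 1" --pt "0 0 0 0 0 0.02 1" --pt "0 0 0 0 0 0.02 1" --pt "0 0 0 0 0 0.018 1" --pt "0 0 0 0 0 0.01 1" --pt "0 0 0 0 0 0.004 1" --pt "0 0 0 0 0 0 1" --pt "0 0 0 0 0 0 1"

```text
time: 19.85
tcp_pos: [450.3, -66.7, -20.2]
ee_rot: [0.0, -0.164, 0.986, -0.0]
wrist_force: [0.8, -0.4, -0.0]
width: 0.995
gripper_force: 0.0
```

Call:
move_arm --pt "0 0 0 0 0 0 -1" --pt "0 0 0 0 0 0 -1" --pt "0 0 0 0 0 0 -1" --pt "0 0 0 0 0 0 -1" --pt "0 0 0 0 0 0 -1" --pt "0 0 0 0 0 0 -1" --pt "0 0 0 0 0 0 -1"

```text
time: 20.55
tcp_pos: [449.7, -66.8, -20.7]
ee_rot: [0.0, -0.164, 0.986, -0.0]
wrist_force: [-1.3, 0.4, 2.8]
width: 0.628
gripper_force: 35.0
```

```bash
python3 plan.py 655.7 -17.8 125 85.6
```

```text
t 20.55 pos [449.7 -66.8 -20.7] yaw 108.88 tilt 0.00 F [-1.3  0.4  2.8] w 0.628 g 35.0
shift units [-0.2635 -0.0254 -0.1821] mm [206.   49.  145.7] min rows 6.0 | rz units 5.820
shift if turned first:  [-0.2521  0.0808 -0.1821]
```

Call:
move_arm --pt "0 0 0 0 0 -0.03 -1" --pt "0 0 0.97 0 0 -0.05 -1" --pt "0 0 0.97 0 0 -0.05 -1" --pt "0 0 0.97 0 0 -0.04 -1" --pt "0 0 0.97 0 0 -0.012 -1" --pt "0 0 0.97 0 0 0 -1" --pt "0 0 0.97 0 0 0 -1"

```text
time: 21.25
tcp_pos: [449.8, -66.8, 125.2]
ee_rot: [0.001, 0.04, 0.999, -0.0]
wrist_force: [-0.0, -0.0, -0.3]
width: 0.63
gripper_force: 35.0
```

Call:
move_arm --pt "0 0 0 -0.042 0.0135 0 -1" --pt "0 0 0 -0.042 0.0135 0 -1" --pt "0 0 0 -0.042 0.0135 0 -1" --pt "0 0 0 -0.042 0.0135 0 -1" --pt "0 0 0 -0.042 0.0135 0 -1" --pt "0 0 0 -0.042 0.0135 0 -1" --pt "0 0 0 0 0 0 -1" --pt "0 0 0 0 0 0 -1" --pt "0 0 0 0 0 0 -1"

```text
time: 22.15
tcp_pos: [654.3, -17.7, 124.1]
ee_rot: [-0.001, 0.038, 0.999, 0.0]
wrist_force: [-0.3, 0.6, -1.1]
width: 0.628
gripper_force: 35.0
```

```bash
python3 plan.py 655.9 -17.8 107 85.6
```

```text
t 22.15 pos [654.3 -17.7 124.1] yaw 85.60 tilt 0.10 F [-0.3  0.6 -1.1] w 0.628 g 35.0
shift units [-0.0021 -0.      0.0214] mm [  1.6  -0.1 -17.1] min rows 1.0 | rz units -0.001
shift if turned first:  [-0.0021 -0.      0.0214]
```

Call:
move_arm --pt "0 0 0 -0.0015 0 0.015 -1" --pt "0 0 0 0 0 0.01 -1" --pt "0 0 0 0 0 0.008 -1" --pt "0 0 0 0 0 0.008 -1" --pt "0 0 0 0 0 0.008 -1" --pt "0 0 0 0 0 0.006 -1" --pt "0 0 0 0 0 0 -1" --pt "0 0 0 0 0 0 -1"

```text
time: 22.95
tcp_pos: [656.5, -17.6, 80.6]
ee_rot: [-0.0, 0.038, 0.999, 0.0]
wrist_force: [-1.4, 0.1, -0.7]
width: 0.628
gripper_force: 35.0
```

Call:
move_arm --pt "0 0 0 0 0 0 0.7" --pt "0 0 0 0 0 0 0.7" --pt "0 0 0 0 0 0 0.7" --pt "0 0 0 0 0 -0.02 0.7" --pt "0 0 0 0 0 -0.04 0.7" --pt "0 0 0 0 0 0 -1" --pt "0 0 0 0 0 0 -1" --pt "0 0 0 0 0 0 -1" --pt "0 0 0 0 0 0 -1" --pt "0 0 0 0 0 0 -1" --pt "0 0 0 0 0 0 -1" --pt "0 0 0 0 0 0 -1"

```text
time: 24.15
tcp_pos: [656.6, -17.6, 128.3]
ee_rot: [-0.0, 0.038, 0.999, 0.0]
wrist_force: [0.2, 0.3, 0.4]
width: 0.241
gripper_force: 0.0
```

```bash
python3 plan.py 656 -17.8 90 85.6
```

```text
t 24.15 pos [656.6 -17.6 128.3] yaw 85.60 tilt 0.04 F [0.2 0.3 0.4] w 0.241 g 0.0
shift units [ 0.0007 -0.0003  0.0479] mm [ -0.6  -0.2 -38.3] min rows 1.0 | rz units 0.001
shift if turned first:  [ 0.0007 -0.0003  0.0479]
```

Call:
move_arm --pt "0 0 0 0 0 0 -1" --pt "0 0 0 0 0 0 -1" --pt "0 0 0 0 0 0.02 -1" --pt "0 0 0 0 0 0.016 -1" --pt "0 0 0 0 0 0.01 -1" --pt "0 0 0 0 0 0.004 -1" --pt "0 0 0 0 0 0.004 -1" --pt "0 0 0 0 0 0 -1"

```text
time: 24.95
tcp_pos: [656.7, -17.6, 85.4]
ee_rot: [-0.0, 0.038, 0.999, 0.0]
wrist_force: [1.0, -0.3, -0.4]
width: 0.002
gripper_force: 0.0
```

Call:
move_arm --pt "0 0 0 0 0 0.004 -1" --pt "0 0 0 0 0 0.004 -1" --pt "0 0 0 0 0 0.003 -1" --pt "0 0 0 0 0 0 -1"

```text
time: 25.35
tcp_pos: [658.0, -17.8, 77.8]
ee_rot: [0.001, 0.038, 0.999, -0.0]
wrist_force: [0.8, 0.9, 3.1]
width: 0.008
gripper_force: 1.6
```

Call:
move_arm --pt "0 0 0 0 0 0.004 -1" --pt "0 0 0 0 0 0.004 -1" --pt "0 0 0 0 0 0 -1"

```text
time: 25.65
tcp_pos: [658.2, -17.9, 71.5]
ee_rot: [0.002, 0.038, 0.999, -0.0]
wrist_force: [1.4, -0.4, 4.3]
width: 0.002
gripper_force: 2.1
```

Call:
move_arm --pt "0 0 0 0 0 0.004 -1" --pt "0 0 0 0 0 0.004 -1" --pt "0 0 0 0 0 0 -1"

```text
time: 25.95
tcp_pos: [657.8, -17.9, 64.6]
ee_rot: [0.001, 0.038, 0.999, -0.0]
wrist_force: [2.6, -0.2, 3.0]
width: 0.006
gripper_force: 1.3
```

Call:
move_arm --pt "0 0 0 0 0 0.004 -1" --pt "0 0 0 0 0 0.002 -1" --pt "0 0 0 0 0 0 -1"

```text
time: 26.25
tcp_pos: [657.3, -17.8, 59.4]
ee_rot: [0.001, 0.038, 0.999, -0.0]
wrist_force: [2.5, 0.8, 3.9]
width: 0.003
gripper_force: 2.0
```

Call:
move_arm --pt "0 0 0 0.001 0 0.003 -1" --pt "0 0 0 0 0 0.002 -1" --pt "0 0 0 0 0 0 -1" --pt "0 0 0 0 0 0 -1"

```text
time: 26.65
tcp_pos: [656.0, -17.6, 55.1]
ee_rot: [-0.0, 0.038, 0.999, -0.0]
wrist_force: [2.1, -0.7, 5.1]
width: 0.01
gripper_force: 2.1
```

Call:
move_arm --pt "0 0 0 0 0 -0.005 -1" --pt "0 0 0 0 0 -0.02 -1" --pt "0 0 0 0 0 -0.04 -1" --pt "0 0 0 0 0 -0.04 -1" --pt "0 0 0 0.02 0.04 -0.02 -1" --pt "0 0 0 0.04 0.04 0 -1" --pt "0 0 0 0.04 0.04 0 -1" --pt "0 0 0 0.04 0.04 0 -1" --pt "0 0 0 0.04 0.04 0 -1" --pt "0 0 0 0 0.04 0 -1" --pt "0 0 0 0 0 0 -1"

```text
time: 27.75
tcp_pos: [525.2, 188.1, 155.7]
ee_rot: [-0.001, 0.036, 0.999, 0.0]
wrist_force: [0.5, -0.7, -0.9]
width: 0.002
gripper_force: 0.0
```

```bash
python3 -c "
from h import *
save('scene','s6');save('top','t6')
crop('t6',225,145,335,300,3.5,'a');crop('s6',320,190,425,300,5,'b')
a=cv2.imread('pics/a.png');b=cv2.imread('pics/b.png');H=min(len(a),len(b));a=a[:H,:270]
cv2.imwrite('pics/c11.png',np.hstack([a,b[:H]]))
"; python3 plan.py 662.3 66.6 60 85.6
```

```text
t 27.85 pos [526.5 185.2 155.4] yaw 85.72 tilt 0.06 F [ 0.2  1.  -0.5] w 0.001 g 0.0
shift units [-0.1805 -0.1351  0.1192] mm [ 135.8 -118.6  -95.4] min rows 5.0 | rz units 0.029
shift if turned first:  [-0.1807 -0.1348  0.1192]
```

View pics/c11.png

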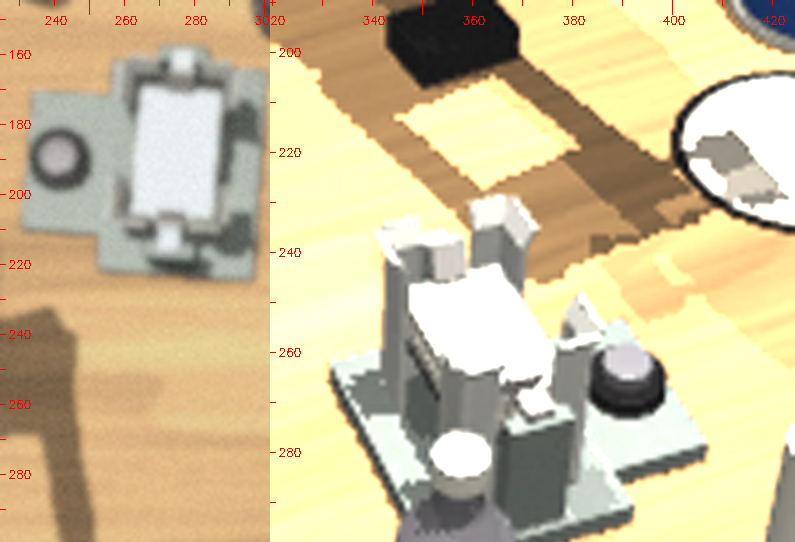

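c11: tile top again at the same height under the catches, and two layers show at the slot (354,261). Both tiles are latched. Next is the start button.

Call:
move_arm --pt "0 0 0 -0.0361 -0.027 0 -1" --pt "0 0 0 -0.0361 -0.027 0 -1" --pt "0 0 0 -0.0361 -0.027 0 -1" --pt "0 0 0 -0.0361 -0.027 0 -1" --pt "0 0 0 -0.0361 -0.027 0.02 -1" --pt "0 0 0 0 0 0.05 -1" --pt "0 0 0 0 0 0.05 -1" --pt "0 0 0 0 0 0 -1" --pt "0 0 0 0 0 0 -1"

```text
time: 28.75
tcp_pos: [662.2, 65.0, 58.9]
ee_rot: [-0.001, 0.039, 0.999, -0.0]
wrist_force: [0.7, 0.2, 0.5]
width: 0.004
gripper_force: 0.0
```

```bash
python3 plan.py 662.3 66.6 14 85.6
```

```text
t 28.75 pos [662.2  65.   58.9] yaw 85.53 tilt 0.15 F [0.7 0.2 0.5] w 0.004 g 0.0
shift units [-0.0002  0.002   0.0561] mm [  0.1   1.6 -44.9] min rows 1.0 | rz units -0.017
shift if turned first:  [-0.0002  0.002   0.0561]
```

```bash
python3 -c "
from h import *
print('glue',onz('top',[(232,130)],95),'mug',onz('top',[(175,138)],90))
c,s=np.cos(np.radians(-4.4)),np.sin(np.radians(-4.4))
print(655.7-s*87,-17.8+c*87)"
```

```text
glue [[792.94852122  82.0441105   95.        ]] mug [[776.89520209 217.45394029  90.        ]]
662.3745554470332 68.94358944374207
```

Call:
move_arm --pt "0 0 1 0 0 -0.02 -1" --pt "0 0 1 0 0 0 -1" --pt "0 0 1 0 0 0 -1" --pt "0 0 1 0 0 0 -1" --pt "0 0 1 0 0 0 -1" --pt "0 0 1 0 0 0 -1" --pt "0 0 1 0 0 0 -1" --pt "0 0 1 0 0 0 -1" --pt "0 0 1 0 0 0 -1" --pt "0 0 1 0 0 0 -1" --pt "0 0 1 0 0 0 -1" --pt "0 0 1 0 0 0 -1"

```text
time: 29.95
tcp_pos: [665.0, 65.8, 79.4]
ee_rot: [0.003, 0.443, 0.897, 0.001]
wrist_force: [0.5, -0.5, -0.9]
width: 0.006
gripper_force: 0.0
```

Call:
move_arm --pt "0 0 1 0 0 0 -1" --pt "0 0 1 0 0 0 -1" --pt "0 0 1 0 0 0 -1" --pt "0 0 1 0 0 0 -1" --pt "0 0 1 0 0 0 -1" --pt "0 0 1 0 0 0 -1" --pt "0 0 1 0 0 0 -1" --pt "0 0 1 0 0 0 -1" --pt "0 0 1 0 0 0 -1" --pt "0 0 1 0 0 0 -1" --pt "0 0 0.5 0 0 0 -1" --pt "0 0 0 0 0 0 -1"

```text
time: 31.15
tcp_pos: [664.9, 65.8, 79.0]
ee_rot: [0.002, 0.734, 0.679, 0.002]
wrist_force: [-0.6, 0.8, 0.3]
width: 0.006
gripper_force: 0.0
```

```bash
python3 plan.py 662.5 69 16 -4.4
```

```text
t 31.15 pos [664.9  65.8  79. ] yaw -4.40 tilt 0.29 F [-0.6  0.8  0.3] w 0.006 g 0.0
shift units [ 0.0037 -0.0037  0.0787] mm [ -2.4   3.2 -63. ] min rows 2.0 | rz units -0.001
shift if turned first:  [ 0.0037 -0.0037  0.0787]
```

Call:
move_arm --pt "0 0 0 0.0037 -0.0037 0 -1" --pt "0 0 0 0 0 0.02 -1" --pt "0 0 0 0 0 0.02 -1" --pt "0 0 0 0 0 0.02 -1" --pt "0 0 0 0 0 0.018 -1" --pt "0 0 0 0 0 0 -1" --pt "0 0 0 0 0 0 -1"

```text
time: 31.85
tcp_pos: [659.5, 69.3, 12.1]
ee_rot: [-0.001, 0.734, 0.679, -0.001]
wrist_force: [-1.0, 0.0, 2.8]
width: 0.012
gripper_force: 1.2
```

Call:
move_arm --pt "0 0 0 0 0 0.004 -1" --pt "0 0 0 0 0 0.003 -1" --pt "0 0 0 0 0 0 -1" --pt "0 0 0 0 0 0 -1"

```text
time: 32.25
tcp_pos: [660.7, 69.3, 8.2]
ee_rot: [0.0, 0.734, 0.68, 0.0]
wrist_force: [-2.0, -0.5, 4.9]
width: 0.005
gripper_force: 2.9
```

Call:
move_arm --pt "0 0 0 0 0 0.003 -1" --pt "0 0 0 0 0 0 -1"

```text
time: 32.45
tcp_pos: [660.7, 69.3, 7.9]
ee_rot: [0.0, 0.734, 0.68, 0.0]
wrist_force: [-8.6, -0.7, 20.1]
width: 0.003
gripper_force: 10.1
```

Call:
move_arm --pt "0 0 0 0 0 0.003 -1" --pt "0 0 0 0 0 0 -1"

```text
time: 32.65
tcp_pos: [660.8, 69.3, 7.7]
ee_rot: [0.0, 0.733, 0.68, 0.0]
wrist_force: [-16.6, 0.5, 34.3]
width: 0.004
gripper_force: 17.1
```

Call:
move_arm --pt "0 0 0 0 0 0.002 -1" --pt "0 0 0 0 0 0 -1"

```text
time: 32.85
tcp_pos: [660.9, 69.3, 7.5]
ee_rot: [0.001, 0.733, 0.68, -0.0]
wrist_force: [-22.1, -1.2, 43.1]
width: 0.003
gripper_force: 21.7
```

Hard stop reached (43 N), so the button is home. I back off and go for the scraper.

Call:
move_arm --pt "0 0 0 0 0 -0.02 -1" --pt "0 0 0 0 0 -0.05 -1" --pt "0 0 0 0 0 -0.06 -1" --pt "0 0 -1 0 0 -0.03 -1" --pt "0 0 -1 0 0 0 -1" --pt "0 0 -1 0 0 0 -1" --pt "0 0 -1 0 0 0 -1" --pt "0 0 -1 0 0 0 -1" --pt "0 0 -1 0 0 0 -1" --pt "0 0 -1 0 0 0 -1" --pt "0 0 -1 0 0 0 -1" --pt "0 0 -1 0 0 0 -1"

```text
time: 34.05
tcp_pos: [660.4, 69.2, 128.8]
ee_rot: [0.0, 0.487, 0.874, 0.0]
wrist_force: [0.2, -0.3, -0.3]
width: 0.009
gripper_force: 0.0
```

Call:
move_arm --pt "0 0 -1 0 0 0 1" --pt "0 0 -1 0 0 0 1" --pt "0 0 -1 0 0 0 1" --pt "0 0 -1 0 0 0 1" --pt "0 0 -1 0 0 0 1" --pt "0 0 -1 0 0 0 1" --pt "0 0 -1 0 0 0 1" --pt "0 0 -1 0 0 0 1" --pt "0 0 -1 0 0 0 1" --pt "0 0 -1 0 0 0 1" --pt "0 0 -1 0 0 0 1" --pt "0 0 -0.7 0 0 0 1"

```text
time: 35.25
tcp_pos: [660.4, 69.2, 128.8]
ee_rot: [0.0, 0.1, 0.995, -0.0]
wrist_force: [-0.4, 0.1, 0.6]
width: 1.001
gripper_force: 0.0
```

```bash
python3 plan.py 640.7 -178.6 50 78.4
```

```text
t 35.25 pos [660.4  69.2 128.8] yaw 78.55 tilt 0.04 F [-0.4  0.1  0.6] w 1.001 g 0.0
shift units [-0.0373 -0.3085  0.0984] mm [ -19.7 -247.8  -78.8] min rows 6.0 | rz units 0.038
shift if turned first:  [-0.0381 -0.3084  0.0984]
```

Call:
move_arm --pt "0 0 0.03 -0.0054 -0.044 0 1" --pt "0 0 0 -0.0054 -0.044 0 1" --pt "0 0 0 -0.0054 -0.044 0 1" --pt "0 0 0 -0.0054 -0.044 0 1" --pt "0 0 0 -0.0054 -0.044 0 1" --pt "0 0 0 -0.0054 -0.044 0.02 1" --pt "0 0 0 -0.0054 -0.044 0.03 1" --pt "0 0 0 0 0 0.03 1" --pt "0 0 0 0 0 0.02 1" --pt "0 0 0 0 0 0 1" --pt "0 0 0 0 0 0 1"

```text
time: 36.35
tcp_pos: [640.1, -177.3, 49.0]
ee_rot: [0.0, 0.102, 0.995, 0.0]
wrist_force: [0.1, -0.2, 0.5]
width: 1.001
gripper_force: 0.0
```

```bash
python3 plan.py 640.7 -178.6 -14 78.4; python3 -c "
from h import *
save('scene','s7');a=cv2.imread('pics/top0.png').astype(int);b=cv2.imread('pics/t6.png').astype(int)
d=np.abs(cv2.GaussianBlur(a.astype(np.float32),(3,3),0)-cv2.GaussianBlur(b.astype(np.float32),(3,3),0)).max(2)
for n,(x0,y0,x1,y1) in dict(scr=(325,162,368,230),wr=(390,268,430,335),spool=(85,260,160,330)).items(): print(n,d[y0:y1,x0:x1].max(),(d[y0:y1,x0:x1]>40).sum())"
```

```text
t 36.35 pos [ 640.1 -177.3   49. ] yaw 78.35 tilt 0.01 F [ 0.1 -0.2  0.5] w 1.001 g 0.0
shift units [-0.001  -0.0014  0.0788] mm [  0.6  -1.3 -63. ] min rows 2.0 | rz units -0.013
shift if turned first:  [-0.001  -0.0014  0.0788]
scr 19.0625 0
wr 18.625 0
spool 119.6875 4014
```

Call:
move_arm --pt "0 0 0 -0.0008 -0.0014 0.02 1" --pt "0 0 0 0 0 0.02 1" --pt "0 0 0 0 0 0.02 1" --pt "0 0 0 0 0 0.014 1" --pt "0 0 0 0 0 0.0048 1" --pt "0 0 0 0 0 0 0" --pt "0 0 0 0 0 0 -1" --pt "0 0 0 0 0 0 -1" --pt "0 0 0 0 0 0 -1" --pt "0 0 0 0 0 0 -1" --pt "0 0 0 0 0 0 -1" --pt "0 0 0 0 0 0 -1" --force 35

```text
time: 37.6
tcp_pos: [640.2, -179.4, -14.1]
ee_rot: [0.0, 0.102, 0.995, -0.0]
wrist_force: [0.1, 0.3, 0.2]
width: 0.393
gripper_force: 0.0
```

Call:
move_arm --pt "0 0 0 0 0 0 -1" --pt "0 0 0 0 0 0 -1" --pt "0 0 0 0 0 0 -1" --pt "0 0 0 0 0 0 -1" --pt "0 0 0 0 0 0 -1"

```text
time: 38.1
tcp_pos: [640.2, -179.3, -14.2]
ee_rot: [-0.0, 0.102, 0.995, 0.0]
wrist_force: [-1.1, 0.2, 1.2]
width: 0.266
gripper_force: 35.0
```

```bash
python3 - <<'E'
import numpy as np
# scraper now (645.6,-179.6,-11.6deg); target cut_scraper (562.6,-309.7,-4.17)
g=np.array([640.3,-178.5]); s=np.array([645.6,-179.6]);a=np.radians(7.4)
R=np.array([[np.cos(a),-np.sin(a)],[np.sin(a),np.cos(a)]])
print(np.array([562.6,-309.7])+R@(g-s))
E
python3 plan.py 557.2 -309.3 60 85.83
```

```text
[ 557.20246768 -309.29177838]
t 38.1 pos [ 640.2 -179.3  -14.2] yaw 78.28 tilt 0.01 F [-1.1  0.2  1.2] w 0.266 g 35.0
shift units [ 0.0686 -0.1802 -0.0928] mm [ -83.  -130.    74.2] min rows 4.0 | rz units -1.887
shift if turned first:  [ 0.0916 -0.1696 -0.0928]
```

Call:
move_arm --pt "0 0 0 0 0 -0.02 -1" --pt "0 0 0 0 0 -0.04 -1" --pt "0 0 0 0 0 -0.03 -1" --pt "0 0 -0.63 0 0 0 -1" --pt "0 0 -0.63 0 0 0 -1" --pt "0 0 -0.63 0 0 0 -1" --pt "0 0 0 0.0229 -0.0424 0 -1" --pt "0 0 0 0.0229 -0.0424 0 -1" --pt "0 0 0 0.0229 -0.0424 0 -1" --pt "0 0 0 0.0229 -0.0424 0 -1" --pt "0 0 0 0 0 0 -1" --pt "0 0 0 0 0 0 -1"

```text
time: 39.3
tcp_pos: [557.1, -310.2, 58.7]
ee_rot: [0.0, 0.037, 0.999, -0.0]
wrist_force: [-0.1, -0.2, -1.6]
width: 0.272
gripper_force: 35.0
```

Call:
move_arm --pt "0 0 0 0 0 0.02 -1" --pt "0 0 0 0 0 0.02 -1" --pt "0 0 0 0 0 0 -1" --pt "0 0 0 0 0 0 -1"

```text
time: 39.7
tcp_pos: [556.8, -307.8, 24.1]
ee_rot: [-0.001, 0.036, 0.999, 0.001]
wrist_force: [0.2, 0.2, -1.1]
width: 0.268
gripper_force: 35.0
```

```bash
python3 plan.py 557.2 -309.3 -5 85.83
```

```text
t 39.7 pos [ 556.8 -307.8   24.1] yaw 85.92 tilt 0.17 F [ 0.2  0.2 -1.1] w 0.268 g 35.0
shift units [-0.0007 -0.0019  0.0364] mm [  0.4  -1.5 -29.1] min rows 1.0 | rz units 0.022
shift if turned first:  [-0.0007 -0.0019  0.0364]
```

Call:
move_arm --pt "0 0 0.02 -0.0005 -0.0019 0 -1" --pt "0 0 0 0 0 0.012 -1" --pt "0 0 0 0 0 0.01 -1" --pt "0 0 0 0 0 0 -1" --pt "0 0 0 0 0 0 -1" --pt "0 0 0 0 0 0 -1"

```text
time: 40.3
tcp_pos: [557.7, -311.0, 8.3]
ee_rot: [0.0, 0.037, 0.999, -0.0]
wrist_force: [-0.5, -0.8, 0.1]
width: 0.266
gripper_force: 35.0
```

```bash
python3 plan.py 557.2 -309.3 -4.5 85.83
```

```text
t 40.3 pos [ 557.7 -311.     8.3] yaw 85.76 tilt 0.01 F [-0.5 -0.8  0.1] w 0.266 g 35.0
shift units [0.0007 0.0021 0.016 ] mm [ -0.5   1.7 -12.8] min rows 1.0 | rz units -0.018
shift if turned first:  [0.0007 0.0021 0.016 ]
```

Call:
move_arm --pt "0 0 0 0.0006 0.002 0 -1" --pt "0 0 0 0 0 0.004 -1" --pt "0 0 0 0 0 0 -1" --pt "0 0 0 0 0 0 -1" --pt "0 0 0 0 0 0 -1"

```text
time: 40.8
tcp_pos: [557.2, -309.3, 4.9]
ee_rot: [-0.0, 0.037, 0.999, -0.0]
wrist_force: [0.6, -0.9, -0.7]
width: 0.267
gripper_force: 35.0
```

Call:
move_arm --pt "0 0 0 0 0 0.004 -1" --pt "0 0 0 0 0 0 -1" --pt "0 0 0 0 0 0 -1"

```text
time: 41.1
tcp_pos: [557.1, -309.2, 1.5]
ee_rot: [-0.0, 0.037, 0.999, 0.0]
wrist_force: [-0.0, -0.4, -0.9]
width: 0.267
gripper_force: 35.0
```

Call:
move_arm --pt "0 0 0 0 0 0.003 -1" --pt "0 0 0 0 0 0 -1" --pt "0 0 0 0 0 0 -1"

```text
time: 41.4
tcp_pos: [557.1, -309.2, -0.8]
ee_rot: [-0.0, 0.037, 0.999, 0.0]
wrist_force: [0.3, -0.7, -1.1]
width: 0.269
gripper_force: 35.0
```

Call:
move_arm --pt "0 0 0 0 0 0.003 -1" --pt "0 0 0 0 0 0.001 -1" --pt "0 0 0 0 0 0 -1"

```text
time: 41.7
tcp_pos: [557.0, -309.2, -4.1]
ee_rot: [-0.0, 0.037, 0.999, 0.0]
wrist_force: [-0.7, -1.0, -1.3]
width: 0.268
gripper_force: 35.0
```

Call:
move_arm --pt "0 0 0 0 0 0 0.3" --pt "0 0 0 0 0 0 0.3" --pt "0 0 0 0 0 0 0.3" --pt "0 0 0 0 0 0 0.3" --pt "0 0 0 0 0 -0.02 1" --pt "0 0 0 0 0 -0.04 1" --pt "0 0 0 0 0 -0.04 1"

```text
time: 42.4
tcp_pos: [556.9, -309.0, 77.6]
ee_rot: [-0.0, 0.037, 0.999, 0.0]
wrist_force: [0.9, -0.1, 0.1]
width: 0.876
gripper_force: 0.0
```

```bash
python3 plan.py 391.8 -355.5 30 83.17
```

```text
t 42.4 pos [ 556.9 -309.    77.6] yaw 85.76 tilt 0.05 F [ 0.9 -0.1  0.1] w 0.876 g 0.0
shift units [ 0.2015 -0.0732  0.0596] mm [-165.1  -46.5  -47.6] min rows 4.0 | rz units 0.648
shift if turned first:  [ 0.1979 -0.0822  0.0596]
```

Call:
move_arm --pt "0 0 0.65 0 0 0 1" --pt "0 0 0 0.0396 -0.0164 0 1" --pt "0 0 0 0.0396 -0.0164 0 1" --pt "0 0 0 0.0396 -0.0164 0 1" --pt "0 0 0 0.0396 -0.0164 0.01 1" --pt "0 0 0 0.0396 -0.0164 0.03 1" --pt "0 0 0 0 0 0.02 1" --pt "0 0 0 0 0 0 1" --pt "0 0 0 0 0 0 1" --pt "0 0 0 0 0 0 1"

```text
time: 43.4
tcp_pos: [393.3, -356.3, 29.7]
ee_rot: [0.001, 0.059, 0.998, -0.001]
wrist_force: [0.2, 0.3, 0.5]
width: 0.998
gripper_force: 0.0
```

```bash
python3 plan.py 391.8 -355.5 -12.5 83.17; python3 -c "
from h import *
save('scene','s8');save('top','t8')
crop('t8',325,150,460,345,2.9,'a');crop('s8',175,220,300,340,3.2,'b')
a=cv2.imread('pics/a.png');b=cv2.imread('pics/b.png');H=min(len(a),len(b))
cv2.imwrite('pics/c12.png',np.hstack([a[:H],b[:H]]))"
```

```text
t 43.4 pos [ 393.3 -356.3   29.7] yaw 83.21 tilt 0.14 F [0.2 0.3 0.5] w 0.998 g 0.0
shift units [0.0021 0.0009 0.0527] mm [ -1.5   0.8 -42.2] min rows 1.0 | rz units 0.010
shift if turned first:  [0.0021 0.0009 0.0527]
```

View pics/c12.png

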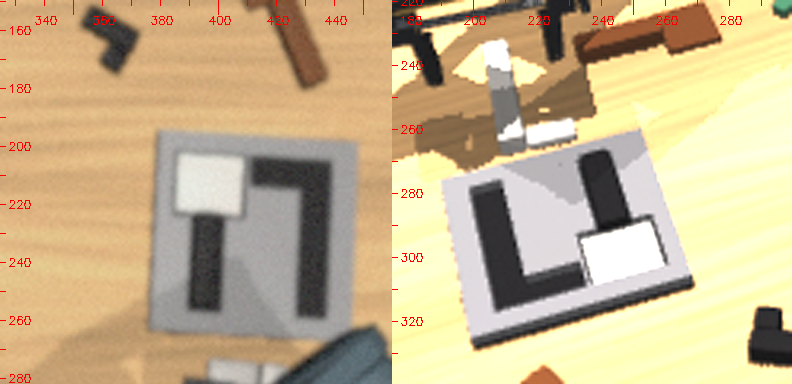

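c12: the scraper is seated in the T cavity with its blade at top (397,214), the L cavity is free, and the wrench is unmoved under the gripper.

Call:
move_arm --pt "0 0 0 0.0021 0.0009 0.015 1" --pt "0 0 0 0 0 0.02 1" --pt "0 0 0 0 0 0.012 1" --pt "0 0 0 0 0 0.0055 1" --pt "0 0 0 0 0 0 0" --pt "0 0 0 0 0 0 -1" --pt "0 0 0 0 0 0 -1" --pt "0 0 0 0 0 0 -1" --pt "0 0 0 0 0 0 -1" --pt "0 0 0 0 0 0 -1" --pt "0 0 0 0 0 0 -1" --pt "0 0 0 0 0 0 -1" --force 40

```text
time: 44.7
tcp_pos: [390.5, -354.6, -13.8]
ee_rot: [0.0, 0.06, 0.998, -0.0]
wrist_force: [-0.4, -0.6, -0.5]
width: 0.298
gripper_force: 0.0
```

Call:
move_arm --pt "0 0 0 0 0 0 -1" --pt "0 0 0 0 0 0 -1" --pt "0 0 0 0 0 0 -1" --pt "0 0 0 0 0 0 -1" --pt "0 0 0 0 0 0 -1"

```text
time: 45.2
tcp_pos: [390.5, -354.7, -13.8]
ee_rot: [-0.0, 0.06, 0.998, -0.0]
wrist_force: [-0.9, 0.1, 0.8]
width: 0.245
gripper_force: 40.0
```

```bash
python3 plan.py 560.6 -399.8 50 85.83
python3 - <<'E'
import numpy as np
from h import manip
p=manip.get_obs()['tcp_pos'];a=np.radians(-6.84)
d=(p[0]-386.8)*np.cos(a)+(p[1]+354.9)*np.sin(a); b=np.radians(-4.17)
print(d,555.6+d*np.cos(b),-399.4+d*np.sin(b))
E
```

```text
t 45.2 pos [ 390.5 -354.7  -13.8] yaw 83.16 tilt 0.00 F [-0.9  0.1  0.8] w 0.245 g 40.0
shift units [-0.2178 -0.0307 -0.0798] mm [170.1 -45.1  63.8] min rows 4.0 | rz units -0.667
shift if turned first:  [-0.2161 -0.0408 -0.0798]
3.6716159935514585 559.2618960802644 -399.666985208294
```

Call:
move_arm --pt "0 0 0 0 0 -0.02 -1" --pt "0 0 0 0 0 -0.04 -1" --pt "0 0 -0.667 0 0 -0.02 -1" --pt "0 0 0 -0.0429 -0.0082 0 -1" --pt "0 0 0 -0.0429 -0.0082 0 -1" --pt "0 0 0 -0.0429 -0.0082 0 -1" --pt "0 0 0 -0.0429 -0.0082 0 -1" --pt "0 0 0 -0.0429 -0.0082 0 -1" --pt "0 0 0 0 0 0.02 -1" --pt "0 0 0 0 0 0.02 -1" --pt "0 0 0 0 0 0.01 -1" --pt "0 0 0 0 0 0 -1"

```text
time: 46.4
tcp_pos: [556.6, -398.0, 7.0]
ee_rot: [-0.002, 0.037, 0.999, 0.002]
wrist_force: [-0.3, 0.4, -1.3]
width: 0.248
gripper_force: 40.0
```

Call:
move_arm --pt "0 0 0 0 0 0 -1" --pt "0 0 0 0 0 0 -1" --pt "0 0 0 0 0 0 -1"

```text
time: 46.7
tcp_pos: [559.5, -400.4, 11.2]
ee_rot: [0.001, 0.037, 0.999, -0.001]
wrist_force: [-0.1, 0.2, -1.6]
width: 0.244
gripper_force: 40.0
```

```bash
python3 plan.py 559.3 -399.7 5 85.83
```

```text
t 46.7 pos [ 559.5 -400.4   11.2] yaw 85.82 tilt 0.09 F [-0.1  0.2 -1.6] w 0.244 g 40.0
shift units [0.0004 0.0009 0.0078] mm [-0.2  0.7 -6.2] min rows 1.0 | rz units -0.004
shift if turned first:  [0.0004 0.0009 0.0078]
```

Call:
move_arm --pt "0 0 0 0.0002 0.0008 0.005 -1" --pt "0 0 0 0 0 0.004 -1" --pt "0 0 0 0 0 0 -1" --pt "0 0 0 0 0 0 -1"

```text
time: 47.1
tcp_pos: [559.0, -399.0, 2.7]
ee_rot: [-0.0, 0.036, 0.999, 0.0]
wrist_force: [-0.9, -0.1, -0.6]
width: 0.248
gripper_force: 40.0
```

Call:
move_arm --pt "0 0 0 0 0 0.003 -1" --pt "0 0 0 0 0 0 -1" --pt "0 0 0 0 0 0 -1"

```text
time: 47.4
tcp_pos: [559.1, -399.1, 0.4]
ee_rot: [-0.0, 0.036, 0.999, 0.0]
wrist_force: [-0.0, -0.3, -1.5]
width: 0.242
gripper_force: 40.0
```

Call:
move_arm --pt "0 0 0 0 0 0.003 -1" --pt "0 0 0 0 0 0 -1" --pt "0 0 0 0 0 0 -1"

```text
time: 47.7
tcp_pos: [559.1, -399.1, -2.0]
ee_rot: [-0.0, 0.036, 0.999, 0.0]
wrist_force: [0.6, 0.6, -1.2]
width: 0.247
gripper_force: 40.0
```

Call:
move_arm --pt "0 0 0 0 0 0.003 -1" --pt "0 0 0 0 0 0 -1" --pt "0 0 0 0 0 0 -1"

```text
time: 48.0
tcp_pos: [559.1, -399.0, -4.4]
ee_rot: [-0.0, 0.036, 0.999, 0.0]
wrist_force: [-0.1, 0.6, -1.1]
width: 0.245
gripper_force: 40.0
```

Call:
move_arm --pt "0 0 0 0 0 0 -0.1" --pt "0 0 0 0 0 0 -0.1" --pt "0 0 0 0 0 0 -0.1" --pt "0 0 0 0 0 0 -0.1" --pt "0 0 0 0 0 -0.03 -0.1" --pt "0 0 0 0 0 -0.06 1" --pt "0 0 0 0 0 -0.06 1" --pt "0 0 0 0.05 0.02 0 1" --pt "0 0 0 0.05 0.03 0 1" --pt "0 0 0 0.05 0.03 0 1" --pt "0 0 0 0.05 0.03 0 1" --pt "0 0 0 0 0.03 0 1"

```text
time: 49.2
tcp_pos: [403.6, -273.5, 114.8]
ee_rot: [-0.002, 0.037, 0.999, 0.001]
wrist_force: [1.2, 0.0, 0.4]
width: 0.996
gripper_force: 0.0
```

```bash
python3 plan.py 338 393 100 55
python3 - <<'E'
from h import *
for n in('top','scene'): save(n,n[0]+'9')
a=cv2.imread('pics/top0.png');b=cv2.imread('pics/t9.png')
for im in(a,b):
    g=cv2.cvtColor(im,cv2.COLOR_BGR2GRAY)
    c=cv2.HoughCircles(cv2.GaussianBlur(g[200:350,60:230],(3,3),0),cv2.HOUGH_GRADIENT,1,15,param1=120,param2=18,minRadius=24,maxRadius=36)
    print(None if c is None else (c[0][:5]+[60,200,0]).round(1))
# bright steel in the L cavity?
for im in(a,b):
    g=cv2.cvtColor(im,cv2.COLOR_BGR2GRAY); print('L cavity bright px',(g[200:262,408:442]>140).sum(), 'old wrench place',(g[272:332,395:425]>170).sum())
m=(cv2.cvtColor(b,cv2.COLOR_BGR2GRAY)>150).astype(np.uint8);m[:198]=0;m[264:]=0;m[:,:412]=0;m[:,450:]=0
cn,_=cv2.findContours(m,cv2.RETR_EXTERNAL,cv2.CHAIN_APPROX_NONE)
for k in cn:
    if cv2.contourArea(k)>30: print(cv2.minAreaRect(k),cv2.boundingRect(k))
E
```

```text
t 49.2 pos [ 403.6 -273.5  114.8] yaw 85.71 tilt 0.21 F [1.2 0.  0.4] w 0.996 g 0.0
shift units [0.144  0.8246 0.0205] mm [-65.6 666.5 -14.8] min rows 14.0 | rz units 7.677
shift if turned first:  [0.5449 0.6354 0.0205]
[[156.5 248.5  29.7]
 [119.5 293.5  29.9]]
[[157.5 249.5  28.3]
 [106.5 300.5  28.6]]
L cavity bright px 0 old wrench place 0
L cavity bright px 17 old wrench place 0
```

```bash
cat > seg.py <<'E'
from h import *
def white(im,x0,y0,x1,y1,v=110,s=45,amin=60):
    h=cv2.cvtColor(im,cv2.COLOR_BGR2HSV);m=((h[...,2]>v)&(h[...,1]<s)).astype(np.uint8)
    k=np.zeros_like(m);k[y0:y1,x0:x1]=m[y0:y1,x0:x1]
    cn,_=cv2.findContours(k,cv2.RETR_EXTERNAL,cv2.CHAIN_APPROX_NONE)
    return [c for c in cn if cv2.contourArea(c)>amin]
E
python3 - <<'E'
from seg import *
for f in('top0','t9'):
    im=cv2.imread(f'pics/{f}.png');print(f)
    for c in white(im,60,205,225,350): 
        (u,v),r=cv2.minEnclosingCircle(c);print(' blob',round(u,1),round(v,1),'r',round(r,1),'area',cv2.contourArea(c),cv2.boundingRect(c))
    for c in white(im,376,196,450,345,120,40,40): print(' w',[np.round(q,1) for q in cv2.minAreaRect(c)],cv2.boundingRect(c),cv2.contourArea(c))
E
```

```text
top0
 blob 119.6 294.6 r 29.8 area 2596.5 (92, 265, 57, 60)
 blob 198.0 275.0 r 20.6 area 755.0 (186, 256, 24, 39)
 blob 157.8 248.8 r 28.2 area 2351.0 (130, 221, 56, 57)
 w [array([417.1, 302.1]), array([ 6.5, 50.5]), np.float64(5.4)] (412, 277, 11, 51) 253.0
 w [array([404.5, 278.1]), array([13.4,  5.7]), np.float64(8.1)] (398, 275, 14, 7) 57.5
t9
 blob 107.1 299.8 r 30.1 area 2625.0 (78, 271, 58, 59)
 blob 157.8 249.1 r 28.6 area 2445.0 (130, 221, 57, 57)
 w [array([433.4, 232. ]), array([ 6.6, 50.2]), np.float64(2.4)] (430, 207, 8, 51) 275.5
 w [array([420., 210.]), array([ 6., 14.]), np.float64(90.0)] (413, 207, 15, 7) 69.5
 w [array([396.7, 212.9]), array([21.7, 18.9]), np.float64(4.1)] (386, 203, 23, 21) 356.5
```

Run:
```python
from seg import *
np.set_printoptions(precision=1,suppress=True)
print('spool',onz('top',[(107.1,300.1)],50),'mark',onz('top',[(158,249)],0))
def W(x,y,a,pts): 
    a=np.radians(a);R=np.array([[np.cos(a),-np.sin(a),0],[np.sin(a),np.cos(a),0],[0,0,1]]);return proj('top',np.array(pts,float)@R.T+[x,y,0])
print('wr before',W(386.6,-354.5,-6.84,[[0,0,22],[54,32.5,10]]),'seated',W(555.6,-399.4,-4.17,[[0,0,28],[54,32.5,16]]))
print('blade seated',W(562.6,-309.7,-4.17,[[40,0,12]]))
m=np.mean
# scene side spool check
im=cv2.imread('pics/s9.png')
for c in white(im,360,150,480,245,150,40,100): (u,v),(a,b),t=cv2.fitEllipse(c);print('scene ell',u,v,a,b,t,cv2.boundingRect(c))
s=onz('top',[(107.1,300.1)],50)[0];print('proj scene',proj('scene',[s]),proj('scene',[[521,275,0]]))
```

```text
spool [[397.5 383.8  50. ]] mark [[521.3 275.8   0. ]]
wr before [[416.9 301.5]
 [404.8 277.8]] seated [[433.8 231.2]
 [420.5 209. ]]
blade seated [[396.7 213.2]]
scene ell 425.9219970703125 220.0067596435547 28.01103401184082 46.71529769897461 98.55220031738281 (403, 206, 47, 29)
scene ell 436.1051940917969 179.25852966308594 28.14731788635254 44.78853988647461 115.59701538085938 (413, 165, 44, 35)
proj scene [[434.5 176.6]] [[425.7 219.9]]
```

Wrench blobs match the seated projection to within about 1.5 mm. The spool has been knocked and is now near (397,384). I go behind it for the push.

```bash
python3 plan.py 324 448 100 48.9
```

```text
t 49.3 pos [ 406.8 -273.4  115.8] yaw 85.88 tilt 0.06 F [ 0.1 -0.9  0.3] w 1.000 g 0.0
shift units [0.1681 0.892  0.0206] mm [-82.8 721.4 -15.8] min rows 15.0 | rz units 9.244
shift if turned first:  [0.6708 0.6115 0.0206]
```

Call:
move_arm --pt "0 0 0 0.0105 0.05575 0 1" --pt "0 0 0 0.0105 0.05575 0 1" --pt "0 0 0 0.0105 0.05575 0 1" --pt "0 0 0 0.0105 0.05575 0 1" --pt "0 0 0 0.0105 0.05575 0 1" --pt "0 0 0 0.0105 0.05575 0 1" --pt "0 0 0 0.0105 0.05575 0 1" --pt "0 0 0 0.0105 0.05575 0 1" --pt "0 0 0 0.0105 0.05575 0 1" --pt "0 0 0 0.0105 0.05575 0 1" --pt "0 0 0 0.0105 0.05575 0 1" --pt "0 0 0 0.0105 0.05575 0 1"

```text
time: 50.5
tcp_pos: [347.2, 267.7, 116.5]
ee_rot: [0.001, 0.036, 0.999, 0.0]
wrist_force: [0.7, -1.4, 0.7]
width: 1.0
gripper_force: 0.0
```

Call:
move_arm --pt "0 0 0 0.0105 0.05575 0 1" --pt "0 0 0 0.0105 0.05575 0 1" --pt "0 0 0 0.0105 0.05575 0 1" --pt "0 0 0 0.0105 0.05575 0 1" --pt "0 0 1 0 0 0 1" --pt "0 0 1 0 0 0 1" --pt "0 0 1 0 0 0 1" --pt "0 0 1 0 0 0 1" --pt "0 0 1 0 0 0 1" --pt "0 0 1 0 0 0 1" --pt "0 0 1 0 0 0 1" --pt "0 0 1 0 0 0 1"

```text
time: 51.7
tcp_pos: [326.9, 446.4, 116.0]
ee_rot: [0.0, 0.312, 0.95, 0.001]
wrist_force: [-1.0, -0.0, -0.0]
width: 0.999
gripper_force: 0.0
```

Call:
move_arm --pt "0 0 1 0 0 0 1" --pt "0 0 0.24 0 0 0 1" --pt "0 0 0 0 0 0 1"

```text
time: 52.0
tcp_pos: [326.4, 446.1, 115.9]
ee_rot: [0.0, 0.351, 0.936, 0.0]
wrist_force: [-0.1, -0.4, 0.4]
width: 0.996
gripper_force: 0.0
```

```bash
python3 plan.py 324 448 -18 48.9;python3 - <<'E'
from seg import *
im=save('top','t10');im=cv2.imread('pics/t10.png')
for c in white(im,50,205,225,350):
    (u,v),r=cv2.minEnclosingCircle(c);print(' blob',round(u,1),round(v,1),'r',round(r,1),'area',cv2.contourArea(c),cv2.boundingRect(c))
save('scene','s10');im=cv2.imread('pics/s10.png')
for c in white(im,360,150,490,245,150,40,100): (u,v),(a,b),t=cv2.fitEllipse(c);print('scene ell',u,v,a,b,t,cv2.boundingRect(c))
E
```

```text
t 52.0 pos [326.4 446.1 115.9] yaw 48.94 tilt 0.04 F [-0.1 -0.4  0.4] w 0.996 g 0.0
shift units [ 0.0038 -0.0003  0.1673] mm [  -2.4    1.9 -133.9] min rows 3.0 | rz units 0.009
shift if turned first:  [ 0.0038 -0.0003  0.1673]
 blob 107.1 298.7 r 29.1 area 1655.0 (78, 271, 58, 50)
 blob 157.6 249.0 r 28.4 area 2383.0 (130, 221, 56, 57)
scene ell 425.9219970703125 220.0067596435547 28.01103401184082 46.71529769897461 98.55220031738281 (403, 206, 47, 29)
scene ell 437.5168762207031 181.37307739257812 26.724613189697266 42.312156677246094 109.55432891845703 (413, 167, 44, 33)
```

Call:
move_arm --pt "0 0 0 0.0038 0 0.04 1" --pt "0 0 0 0 0 0.04 1" --pt "0 0 0 0 0 0.04 1" --pt "0 0 0 0 0 0.03 1" --pt "0 0 0 0 0 0.014 1" --pt "0 0 0 0 0 0 1" --pt "0 0 0 0 0 0 1"

```text
time: 52.8
tcp_pos: [323.9, 448.2, -14.6]
ee_rot: [0.0, 0.351, 0.936, 0.001]
wrist_force: [0.2, 0.4, -0.4]
width: 1.0
gripper_force: 0.0
```

```bash
python3 plan.py 473.5 317.5 -17 48.9
```

```text
t 52.8 pos [323.9 448.2 -14.6] yaw 48.89 tilt 0.07 F [ 0.2  0.4 -0.4] w 1.000 g 0.0
shift units [-2.483e-01 -2.000e-04  3.000e-03] mm [ 149.6 -130.7   -2.4] min rows 4.0 | rz units -0.003
shift if turned first:  [-2.483e-01 -2.000e-04  3.000e-03]
```

Call:
move_arm --pt "0 0 0 -0.012 0 0.002 1" --pt "0 0 0 -0.012 0 0 1" --pt "0 0 0 -0.012 0 0 1" --pt "0 0 0 -0.012 0 0 1" --pt "0 0 0 -0.012 0 0 1" --pt "0 0 0 -0.012 0 0 1" --pt "0 0 0 -0.012 0 0 1" --pt "0 0 0 -0.012 0 0 1" --pt "0 0 0 -0.012 0 0 1" --pt "0 0 0 -0.012 0 0 1" --pt "0 0 0 -0.012 0 0 1" --pt "0 0 0 -0.012 0 0 1"

```text
time: 54.0
tcp_pos: [410.5, 371.4, -17.0]
ee_rot: [-0.0, 0.351, 0.936, -0.0]
wrist_force: [-3.2, 3.7, 4.3]
width: 1.0
gripper_force: 3.1
```

```bash
cat > sp.py <<'E'
from seg import *
import sys
f=sys.argv[1];save('scene',f);im=cv2.imread(f'pics/{f}.png')
for z in(50,):
  pass
h=cv2.cvtColor(im,cv2.COLOR_BGR2HSV);m=((h[...,0]>105)&(h[...,0]<130)&(h[...,1]>130)).astype(np.uint8);m[:,:350]=0;m[:,500:]=0;m[:150]=0;m[260:]=0
cn,_=cv2.findContours(m,0,1);c=max(cn,key=cv2.contourArea);x,y,w,hh=cv2.boundingRect(c);print('blue',x,y,w,hh,cv2.contourArea(c))
for c in white(im,360,150,500,260,150,40,100): (u,v),(a,b),t=cv2.fitEllipse(c);print('scene ell',round(u,1),round(v,1),'z50->',onz('scene',[(u,v)],50)[0].round(1),a,b,cv2.boundingRect(c))
E
python3 sp.py s11; python3 plan.py 473.5 317.5 -17 48.9
```

```text
blue 410 197 40 18 281.5
scene ell 371.9 252.5 z50-> [621.1  29.8  50. ] 14.94247055053711 34.062747955322266 (360, 243, 34, 17)
scene ell 428.2 218.7 z50-> [566.8 243.7  50. ] 32.84196853637695 46.623165130615234 (403, 203, 49, 32)
scene ell 433.3 194.8 z50-> [477.4 323.3  50. ] 18.215801239013672 43.40281295776367 (409, 186, 46, 19)
t 54.05 pos [411.9 370.4 -17.1] yaw 48.85 tilt 0.06 F [-0.8 -0.3  0.6] w 1.002 g 0.4
shift units [-0.1016  0.0009  0.    ] mm [ 61.6 -52.9   0.1] min rows 2.0 | rz units -0.013
shift if turned first:  [-0.1016  0.0008  0.    ]
```

Call:
move_arm --pt "0 0 0 -0.011 0 0 1" --pt "0 0 0 -0.011 0 0 1" --pt "0 0 0 -0.011 0 0 1" --pt "0 0 0 -0.011 0 0 1" --pt "0 0 0 -0.011 0 0 1" --pt "0 0 0 -0.011 0 0 1" --pt "0 0 0 -0.011 0 0 1" --pt "0 0 0 -0.008 0 0 1" --pt "0 0 0 -0.006 0 0 1" --pt "0 0 0 -0.004 0 0 1" --pt "0 0 0 0 0 0 1"

```text
time: 55.15
tcp_pos: [467.7, 321.4, -17.1]
ee_rot: [0.0, 0.351, 0.936, -0.0]
wrist_force: [0.1, -1.0, -0.8]
width: 1.004
gripper_force: 0.2
```

```bash
python3 sp.py s12; python3 plan.py 473.5 317.5 -17 48.9; python3 -c "
from h import *
print(proj('scene',[[521,275.5,50],[521,275.5,0],[515,280,50]]))"
```

```text
blue 406 212 41 19 287.5
scene ell 371.9 252.5 z50-> [621.1  29.8  50. ] 14.956890106201172 34.04984664916992 (360, 243, 34, 17)
scene ell 430.1 209.8 z50-> [534.7 272.3  50. ] 20.090076446533203 45.462890625 (405, 200, 48, 21)
t 55.2 pos [467.7 321.6 -17.1] yaw 48.87 tilt 0.04 F [ 0.6 -0.3  0.5] w 0.998 g 0.0
shift units [-0.0088  0.001  -0.0001] mm [ 5.8 -4.1  0.1] min rows 1.0 | rz units -0.008
shift if turned first:  [-0.0088  0.001  -0.0001]
[[428.32915436 206.88438904]
 [425.84870089 219.87229705]
 [428.44088623 205.35671528]]
```

Call:
move_arm --pt "0 0 0 0.02 0 0 1" --pt "0 0 0 0.04 0 0 1" --pt "0 0 0 0.05 0 0 1" --pt "0 0 0 0.05 0 -0.03 1" --pt "0 0 0 0.02 0 -0.04 1" --pt "0 0 0 0 0 -0.04 1" --pt "0 0 0 0 0 0 1" --pt "0 0 0 0 0 0 1"

```text
time: 56.0
tcp_pos: [358.4, 417.4, 71.6]
ee_rot: [0.001, 0.351, 0.936, 0.001]
wrist_force: [-0.5, -0.4, 0.1]
width: 0.998
gripper_force: 0.0
```

```bash
python3 sp.py s13; python3 plan.py 473.5 317.5 -17 48.9
python3 - <<'E'
from seg import *
save('top','t13');im=cv2.imread('pics/t13.png')
for c in white(im,50,205,225,350):
    (u,v),r=cv2.minEnclosingCircle(c);(a,b,w,h)=cv2.boundingRect(c);print(' blob',round(u,1),round(v,1),'r',round(r,1),cv2.contourArea(c),(a,b,w,h),onz('top',[(u,v)],50)[0].round(1),onz('top',[(a+w/2-.5,b+h/2-.5)],50)[0].round(1))
E
```

```text
blue 406 212 41 19 287.5
scene ell 371.9 252.4 z50-> [620.9  29.8  50. ] 14.957306861877441 34.00883865356445 (360, 243, 34, 17)
scene ell 428.3 206.0 z50-> [517.4 277.9  50. ] 27.552173614501953 47.50038146972656 (405, 192, 48, 29)
t 56.05 pos [357.9 416.6  70.4] yaw 48.90 tilt 0.03 F [-0.2 -0.1  0.5] w 1.002 g 0.0
shift units [-0.1903  0.0017  0.1092] mm [115.6 -99.1 -87.4] min rows 4.0 | rz units 0.001
shift if turned first:  [-0.1903  0.0017  0.1092]
 blob 152.7 249.3 r 31.0 2581.0 (122, 221, 58, 59) [517.3 276.   50. ] [515.6 281.3  50. ]
```

Run:
```python
from seg import *
b=cv2.imread('pics/t13.png')
for c in white(b,376,196,450,345,120,40,40): print(' w',[np.round(q,1) for q in cv2.minAreaRect(c)],cv2.contourArea(c))
for r,n in(('t6',(225,145,325,235)),('t9',(376,190,450,270))):
    a=cv2.imread(f'pics/{r}.png').astype(np.float32);x0,y0,x1,y1=n
    print(r,np.abs(cv2.GaussianBlur(a,(3,3),0)-cv2.GaussianBlur(b.astype(np.float32),(3,3),0)).max(2)[y0:y1,x0:x1].max())
# wrench height from scene: white top edge pixels of long leg vs seated/unseated projection
s=cv2.imread('pics/s13.png');a=np.radians(-4.17);R=np.array([[np.cos(a),-np.sin(a),0],[np.sin(a),np.cos(a),0],[0,0,1]])
for c in white(s,180,215,310,345,150,40,20): print('scene',cv2.boundingRect(c),cv2.contourArea(c))
for dz in(0,10): print(dz,proj('scene',np.array([[-65,11,22+dz],[-65,-11,22+dz],[65,-11,22+dz],[65,11,dz+22],[65,54,dz+10],[43,54,dz+10]],float)@R.T+[555.6,-399.4,6]).round(1).tolist())
h=cv2.cvtColor(s,cv2.COLOR_BGR2HSV)
m=(h[...,2]>235).astype(np.uint8);m[:,:180]=0;m[:,310:]=0;m[:215]=0;m[345:]=0
for c in cv2.findContours(m,0,1)[0]:
    if cv2.contourArea(c)>20: print('bright',cv2.boundingRect(c),cv2.contourArea(c))
```

```text
w [array([420., 210.]), array([ 4., 12.]), np.float64(90.0)] 44.0
 w [array([433.2, 231.6]), array([ 5.4, 49.1]), np.float64(2.2)] 209.0
 w [array([397., 213.]), array([18., 20.]), np.float64(90.0)] 326.0
t6 43.875
t9 96.5
scene (234, 290, 26, 19) 288.5
scene (200, 274, 34, 40) 359.0
0 [[207.4, 273.5], [198.9, 275.7], [206.9, 313.2], [216.1, 310.6], [234.5, 308.9], [232.7, 302.3]]
10 [[206.7, 270.8], [198.1, 273.0], [206.2, 310.5], [215.4, 308.0], [234.0, 306.2], [232.1, 299.6]]
```

```bash
python3 -c "
from h import *
print(manip.sign_off(), manip.get_obs()['time'])"
```

```text
the job is handed in; nothing more can be done
the job is handed in; nothing more can be done
```

I handed the job in at about 56 s: both tiles present are latched in the feeder and the start button was pressed home. By the last camera check the scraper and wrench sit in their cut-outs and the spool is about 5 mm off its mark; the judge's verdict was not shown.

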